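# Take the film developing tank apart for drying

### The arm

A 6-joint arm with a two-finger parallel gripper is mounted at the origin on the work surface. World frame = base frame: x ahead of the robot, y to its left, z up, the work surface at z = 0. Lengths are in m, angles in rad, forces in N, time in s.
With the tool pointing down it reaches from about 0.35 to 0.775 m from the base axis. Payload 5.5 kg.
Tool frame: the origin (TCP) lies at the very end of the fingers, on their centre line; the grasp point (between the pads) lies hold_point_z behind it (hold_point_z is the distance from the TCP to the grasp point, in m); x points along the fingers, y is the direction in which the jaws open and shut, and the axes are right-handed (so a half turn about x gives the same grasp; the last joint's range is limited). The gripper opens to 85 mm and grips with 20 to 120 N. Pads are 22 mm wide; open, the fingers measure 114 mm over their backs; the gripper's body (76 mm by 85 mm) begins 54 mm behind the grasp point. The pads swing forward as they close: fully open they stand 13 mm farther back than shut.
Start: joints at [1.135, 0.313, 0.046, 1.304, 0, 1.431], TCP at [0.168, 0.55, 0.231] pointing down, gripper open.
Joint ranges: [-2.76, 2.76], [-0.86, 1.69], [-1.03, 1.26], [-2.2, 2.34], [-1.47, 1.5], [-3.14, 3.14]. Speed limits (rad/s): [2.57, 2.57, 3.14, 3.14, 3.14, 3.14].

### API

Orientations are given as a unit quaternion [w, x, y, z].
In Python, from workcell import * gives the robot as it stands. The module is installed in compiled form; this text tells all that it offers.
- The arm moves only by the tool step_arm, never from a script. Its argument "targets" is a list of rows, each a list of 3 entries, a list of its own where there are three numbers: the turn, a rotation vector about the tool's x, y, z in degrees, then the shift along the tool's x, y, z in cm, then the finger opening in cm, from 0 to 8.54. A call has exactly 10 rows; each row shifts and turns the commanded pose from where the row before left it, along the tool's axes as they then stand; what a row does not reach is not made up. A row lasts 1/10 s, in which the tool goes at most 50 mm and 8.59 degrees, less where a joint would pass 70% of its speed; a pose out of reach is approached as far as the arm can. A call with a gripper value outside its range is refused whole. The fingers move at their own pace and stop on an object; "force" is the grip in N (left out, the last holds). Time passes only in rows, so rows that do not move let the fingers close, or fill a call up. It gives the time, the measured TCP pose, the force and the opening at its end, in the units of the state.
- get_state(): the state, without advancing time (a new reading comes with each control period).
- read_camera(name): name is "side" or "top"; returns the picture (400x640x3 uint8, red, green, blue); there is no depth.
- camera_model(name): a dict with "fx", "fy", "cx", "cy" (pixels), "xyz" and "rotation" of the camera in the world. Camera axes: x right, y down, z forward; pixel columns grow to the right and rows downward; lengths in m; the calibration is good to about 2 mm. A picture is of the moment at which its call begins. camera_model takes no time and is no camera call.
- hand_in(): hands the job in, once; it reports no verdict.
Trained networks look in the newest picture that a camera, given by its name, has taken for a name from the list of things; names that differ only in an ending like _2 or _b are one class to them, and where a whole thing is asked for, a point or a joint stands for the part that bears it (a point fixed in the world has none). Each returns a list of dicts, best first, with "p" (0 to 1); they miss things now and then, are a little off and sometimes report something else, mostly with a low value. They report only what shows in the picture. A call takes as long as a camera call.
- find_in(camera, label): "extent" ([left, top, width, height] in pixels, round what is visible of it).
- silhouettes(camera, label): "mask" (400x640 bool, what is visible of it) and "extent" ([left, top, width, height] in pixels, round what is visible of it).
The state is a dict: "clock": time; "joint_pos": joint angles; "qvel": joint speeds; "tau": joint torques, N m; "tcp_pos": TCP position; "orientation": TCP orientation; "wrist_force": force on the tool from outside, world axes, zero at the start; "ft_torque": the same for the moment, N m; "finger_gap": finger opening in m.
Only numpy, scipy, OpenCV 4.12 (cv2) and the standard library are available. Lean on these libraries where they do the work, as an engineer would, in place of code of your own. Each camera call takes 0.05 s, during which the arm holds its last target.

### The job

Take the film developing tank apart in the reverse order of its assembly so that its parts can dry on the metal tray: first lift off the lid and stand it on the tray, then lift the centre column out with the reel still on it, stand the two on the tray and let go, and last draw the reel up off the column and stand it on the tray as well. At the end lid, column and reel each stand upright on the tray floor, the reel off the column, all set down and not dropped, and the tank still stands upright where it was. Leave the bottle, the camera and the film canister alone.

Things in the scene. Friction and masses are not known exactly. Their poses are not given: they have to be found in the camera images.
- tank_rim (a point): Developing tank: plain steel round beaker, loose, outside diameter 82, inside diameter 76, height 84 mm, floor 8 mm thick, about 450 g. This point is the centre of its mouth at rim height, 84 mm above the counter; z is up along its axis. Column, reel and lid start nested in it on the same axis.
- tank: The same tank; origin at the centre of its underside, z up. As nested: the column stands on the tank floor, its top 18 mm above the rim, inside the hollow lid; the reel sits on the column's foot, its top 6 mm below the rim, with only 5 mm between reel and tank wall, so fingers cannot take the reel there; the lid's underside is 4 mm below the rim.
- lid_center (a point): Lid: black plastic, round, loose on the tank rim, not screwed; 46 mm high, about 80 g. From below: locating ring of diameter 72, 0 to 4 mm, hanging in the mouth (2 mm play); flange of diameter 84, 4 to 9 mm; straight cylindrical cap of diameter 46, 9 to 46 mm, to hold it by. The point is on the axis, half-way up (23 mm above its underside); z is up along the axis.
- lid: The same lid; origin on the axis at its underside, z up. It stands on the tray on its locating ring, the cap upward.
- column_center (a point): Centre column: black plastic, loose, 94 mm high, about 70 g: a round foot of diameter 60, 10 mm thick, and above it a straight round stem of diameter 18. With the reel on, the top 24 mm of the stem stand free above the reel. The foot carries the reel: lifting the column lifts the reel. The point is on the axis, half-way up (47 mm above its underside); z is up along the axis.
- column: The same column; origin at the centre of the underside of its foot, z up. Hidden by the lid until that is off.
- reel_center (a point): Film reel: white plastic, loose, 60 mm high, about 70 g: two round flanges of diameter 66 (0 to 10 mm and 42 to 60 mm above its underside) on a hub of diameter 30, with a through hole of diameter 23 for the column's stem (2.5 mm play a side). Once out of the tank it is held across the flanges. The point is on the axis, half-way up (30 mm above its underside); z is up along the axis.
- reel: The same reel; origin on the axis at its underside, z up. It comes off the column upwards only: its underside, resting 10 mm above the column's, must rise more than 84 mm.
- tray_in (a point): Drying tray: fixed, grey painted metal, 220 (its x) by 320 (its y) mm outside, with a low wall 5 mm thick whose top is 18 mm above the counter; inside 210 by 310 mm, level, empty at the start. The point is the centre of the inner floor (upper face); x and y run along the sides, z is up. Tank and tray lie on opposite sides of the robot's centre line, left or right by chance.
- bottle_center (a point): Bystander: small white rinse bottle with a blue cap, diameter 50, 110 mm high, loose; the point is half-way up on its axis.
- camera_center (a point): Bystander: black camera, body 45 (x) by 128 (y) by 75 mm, lens sticking out 35 mm to its -x, viewfinder hump up to 91 mm; loose; the point is the centre of the body, 37.5 mm above its underside.
- canister_center (a point): Bystander: small black film canister with a white cap, diameter 31, 50 mm high, loose; the point is half-way up on its axis.

How it is judged:
On the way, in this order (a step that is already met when the one before it is completed fails the run):
1. the lid stands upright on the tray, let go, while column and reel are still in the tank (x of lid_center in the frame of tray_in between -0.105 and 0.105 m and y of lid_center in the frame of tray_in between -0.155 and 0.155 m and z of lid_center in the frame of tray_in between 0.017 and 0.029 m and angle between lid_center's own z axis and vertical below 0.12 rad and contact force between lid and the fingers below 0.05 N and linear speed of lid below 0.03 m/s and angular speed of lid below 0.3 rad/s and horizontal distance between each of column_center, reel_center and tank_rim below 0.02 m and z of column_center in the frame of tank_rim below 0 m), for 0.1 s.
2. the column stands upright on the tray with the reel still on it, both let go (x of column_center in the frame of tray_in between -0.105 and 0.105 m and y of column_center in the frame of tray_in between -0.155 and 0.155 m and z of column_center in the frame of tray_in between 0.041 and 0.053 m and angle between column_center's own z axis and vertical below 0.12 rad and contact force between each of column, reel and the fingers below 0.05 N and linear speed of column below 0.03 m/s and angular speed of column below 0.3 rad/s and horizontal distance between reel_center and column_center below 0.01 m and z of reel_center in the frame of column_center below 0 m), for 0.1 s.
At the end, for the whole second after the job is handed in: Lid, column and reel each stand upright (within 0.12 rad) and still on the tray floor (height within 6 mm), centres inside the tray's inner area, let go; the reel is off the column; the tank stands upright (within 0.1 rad), less than 40 mm from where it was (x of lid_center in the frame of tray_in between -0.105 and 0.105 m and y of lid_center in the frame of tray_in between -0.155 and 0.155 m and z of lid_center in the frame of tray_in between 0.017 and 0.029 m and angle between each of lid_center, column_center, reel_center's own z axis and vertical below 0.12 rad and linear speed of each of lid, column, reel, tank below 0.03 m/s and angular speed of each of lid, column, reel, tank below 0.3 rad/s and x of column_center in the frame of tray_in between -0.105 and 0.105 m and y of column_center in the frame of tray_in between -0.155 and 0.155 m and z of column_center in the frame of tray_in between 0.041 and 0.053 m and x of reel_center in the frame of tray_in between -0.105 and 0.105 m and y of reel_center in the frame of tray_in between -0.155 and 0.155 m and z of reel_center in the frame of tray_in between 0.024 and 0.036 m and angle between tank_rim's own z axis and vertical below 0.1 rad and distance of tank_rim from where it was at the start of the episode below 0.04 m); the robot touches nothing.
It fails at once if the bottle, camera or canister is pushed more than 30 mm or toppled ((distance of bottle_center from where it was at the start of the episode above 0.03 m or angle between bottle_center's own z axis and vertical above 0.3 rad) or (distance of camera_center from where it was at the start of the episode above 0.03 m or angle between camera_center's own z axis and vertical above 0.3 rad) or (distance of canister_center from where it was at the start of the episode above 0.03 m or angle between canister_center's own z axis and vertical above 0.3 rad)).
It fails at once if the lid is dropped: in free fall, touched by nothing, faster than 0.7 m/s (a fall of about 25 mm) (contact force between lid and anything else below 0.001 N and linear speed of lid above 0.7 m/s).
It fails at once if the column is dropped: in free fall, touched by nothing, faster than 0.7 m/s (a fall of about 25 mm) (contact force between column and anything else below 0.001 N and linear speed of column above 0.7 m/s).
It fails at once if the reel is dropped: in free fall, touched by nothing, faster than 0.7 m/s (a fall of about 25 mm) (contact force between reel and anything else below 0.001 N and linear speed of reel above 0.7 m/s).
It also fails if it takes over 67 s, if anything falls off the work surface, if the arm or the gripper's body presses on something with over 40 N, if the wrist force passes 120 N, or if a joint passes its speed limit or range.

## Working session

There is one attempt and no reset: what is moved stays moved. The work goes in short steps, Python scripts to look and compute and a tool call to move; the robot and the scene stay as the last step left them, time stands still between calls to the robot, and variables do not carry over. Pictures are saved under pics/ and viewed, and the job is handed in when it is done.

Besides the shell and the picture viewer there is one more tool, called after ">>>" by a JSON object that holds its "op" and its "data". step_arm: Moves the arm, as the interface text tells. Its arguments: {"type":"object","properties":{"targets":{"type":"array","items":{"type":"array"}},"force":{"type":"number"}},"required":["targets"]}

```bash
ls; mkdir -p pics
python3 - <<'E'
from workcell import *
import cv2
s=get_state(); print(s)
for n in ("side","top"):
    im=read_camera(n); cv2.imwrite(f"pics/{n}0.png",im[:,:,::-1]); print(n,camera_model(n))
E
```

```text
pics
{'clock': 0.0, 'joint_pos': array([ 1.13539632e+00,  3.13983935e-01,  4.49655950e-02,  1.30360269e+00,
       -2.82542682e-05,  1.43124623e+00]), 'qvel': array([ 4.74918065e-05, -1.74882534e-03, -6.52015778e-05, -2.75634437e-03,
        4.50998280e-04,  1.05905772e-03]), 'tau': array([-6.90024135e-04, -4.80626929e+01,  2.98534173e+01,  1.92019099e-02,
       -1.29031991e-04, -1.56970782e-05]), 'tcp_pos': array([0.16741146, 0.54954597, 0.23041277]), 'orientation': array([ 0.69921087,  0.10359615,  0.69955754, -0.10483913]), 'wrist_force': array([-0.49357557,  0.43118734, -0.72317239]), 'ft_torque': array([ 0.01932005, -0.0394196 , -0.02114972]), 'finger_gap': 0.08562221592496809}
side {'fx': 511.43128873470897, 'fy': 511.43128873470897, 'cx': 315.3070159057767, 'cy': 205.9511183527284, 'xyz': array([ 0.33204903, -0.67968653,  0.7522818 ]), 'rotation': array([-0.40553982,  0.89649402, -0.16433412,  0.06949978])}
top {'fx': 512.2838014442718, 'fy': 512.2838014442718, 'cx': 325.40027533372574, 'cy': 207.5352199303461, 'xyz': array([ 0.46094535, -0.00583539,  1.2276181 ]), 'rotation': array([ 0.04418032, -0.70043827,  0.71186251, -0.02619341])}
```

View pics/side0.png

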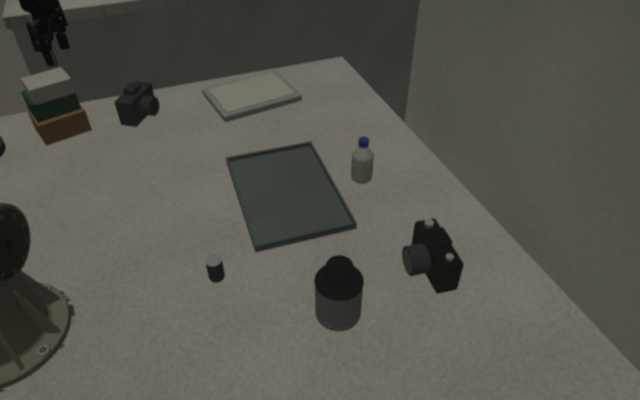

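View pics/top0.png

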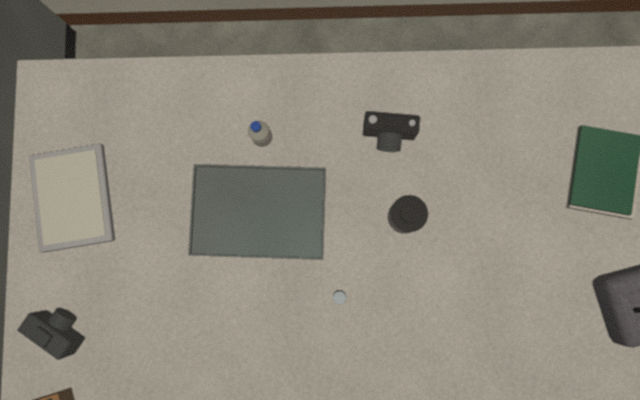

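```bash
cat > h.py <<'E'
from workcell import *
import numpy as np, cv2
from scipy.spatial.transform import Rotation as R
from scipy.optimize import least_squares
CM={n:camera_model(n) for n in("side","top")}
def rot(n):
    q=CM[n]["rotation"]; return R.from_quat([q[1],q[2],q[3],q[0]]).as_matrix()
def proj(n,P):
    c=CM[n]; p=(np.atleast_2d(P)-c["xyz"])@rot(n)
    return np.c_[c["fx"]*p[:,0]/p[:,2]+c["cx"],c["fy"]*p[:,1]/p[:,2]+c["cy"]]
def ray(n,uv):
    c=CM[n]; d=np.array([(uv[0]-c["cx"])/c["fx"],(uv[1]-c["cy"])/c["fy"],1]); d=rot(n)@d
    return c["xyz"],d/np.linalg.norm(d)
def onz(n,uv,z):
    o,d=ray(n,uv); return o+d*(z-o[2])/d[2]
def tri(uvs): # dict name->uv
    A=np.zeros((3,3));b=np.zeros(3)
    for n,uv in uvs.items():
        o,d=ray(n,uv);M=np.eye(3)-np.outer(d,d);A+=M;b+=M@o
    p=np.linalg.solve(A,b); return p,{n:np.linalg.norm(proj(n,p)[0]-np.array(uv)) for n,uv in uvs.items()}
def cyl(segs): # list of (diameter,z0,z1) mm
    t=np.linspace(0,2*np.pi,72,endpoint=False);o=[]
    for d,a,b in segs:
        for z in(a,b): o.append(np.c_[np.cos(t)*d/2,np.sin(t)*d/2,0*t+z])
    return np.vstack(o)/1000
SH=dict(lid=[(72,0,4),(84,4,9),(46,9,46)],tank=[(82,0,84)],column=[(60,0,10),(18,10,94)],reel=[(66,0,10),(66,42,60)],
 bottle=[(50,0,70),(20,70,110)],canister=[(31,0,50)])
def ext(n,pts):
    p=proj(n,pts); a=p.min(0);b=p.max(0); return np.array([a[0],a[1],b[0],b[1]])
def fit(segs,exts,x0,edges=None):
    pts=cyl(segs)
    def f(x): return np.concatenate([ (ext(n,pts+x)-np.array([e[0],e[1],e[0]+e[2],e[1]+e[3]]))[(edges or {}).get(n,[0,1,2,3])] for n,e in exts.items()])
    r=least_squares(f,x0,loss="soft_l1"); return r.x,f(r.x)
def look(tag,crop=None,n=("side","top")):
    for k in n:
        im=read_camera(k)[:,:,::-1]
        if crop and k in crop:
            l,t,w,h=crop[k]; im=cv2.resize(im[t:t+h,l:l+w],None,fx=4,fy=4,interpolation=cv2.INTER_CUBIC)
        cv2.imwrite(f"pics/{k}{tag}.png",im)
def st():
    s=get_state(); q=s["orientation"]; M=R.from_quat([q[1],q[2],q[3],q[0]]).as_matrix()
    print("t",round(s["clock"],2),"tcp",s["tcp_pos"].round(4),"gap",round(s["finger_gap"],4),"F",s["wrist_force"].round(2),"\n",M.round(4)); return s,M
E
python3 - <<'E'
from h import *
for l in("lid","tank","tray_in","bottle","canister","camera"):
    for n in("side","top"):
        try:
            r=silhouettes(n,l)
            print(l,n,[(round(d["p"],2),np.round(d["extent"],1).tolist(),int(d["mask"].sum())) for d in r[:3]])
            if r: np.save(f"m_{l}_{n}.npy",r[0]["mask"])
        except Exception as e: print(l,n,e)
st()
E
```

```text
lid side [(0.79, [314.4, 255.7, 49.7, 44.3], 1696), (0.29, [314.5, 288.5, 50.7, 43.7], 1337)]
lid top [(0.59, [389.7, 194.2, 38.2, 37.8], 1103), (0.59, [361.9, 110.8, 57.7, 40.2], 1753)]
tank side [(0.64, [314.4, 289.3, 50.7, 41.0], 1378), (0.58, [226.8, 143.1, 129.9, 108.3], 9399), (0.38, [314.0, 256.9, 49.7, 46.1], 1667)]
tank top [(0.54, [384.9, 211.2, 19.3, 25.0], 106)]
tray_in side [(0.88, [225.8, 143.1, 131.5, 109.9], 9458)]
tray_in top [(0.57, [185.1, 164.2, 145.3, 95.8], 12378)]
bottle side it knows: bottle_center, camera_center, canister_center, column, column_center, lid, lid_center, reel, reel_center, tank, tank_rim, tray_in
bottle top it knows: bottle_center, camera_center, canister_center, column, column_center, lid, lid_center, reel, reel_center, tank, tank_rim, tray_in
canister side it knows: bottle_center, camera_center, canister_center, column, column_center, lid, lid_center, reel, reel_center, tank, tank_rim, tray_in
canister top it knows: bottle_center, camera_center, canister_center, column, column_center, lid, lid_center, reel, reel_center, tank, tank_rim, tray_in
camera side it knows: bottle_center, camera_center, canister_center, column, column_center, lid, lid_center, reel, reel_center, tank, tank_rim, tray_in
camera top it knows: bottle_center, camera_center, canister_center, column, column_center, lid, lid_center, reel, reel_center, tank, tank_rim, tray_in
t 0.4 tcp [0.1676 0.55   0.2312] gap 0.0852 F [ 0.64  0.63 -0.63] 
 [[-1.000e-04  2.915e-01  9.566e-01]
 [-2.000e-04  9.566e-01 -2.915e-01]
 [-1.000e+00 -2.000e-04 -0.000e+00]]
```

Run:
```python
from h import *
ex={n:None for n in CM}
for n,l in (("side",[314.4,255.7,49.7,44.3]),("top",[389.7,194.2,38.2,37.8])):
    ex[n]=l
x,f=fit(SH["lid"],ex,[.45,-.2,.08]); print("lid",x.round(4),f.round(1))
# tank+lid combined silhouette
x2,f=fit(SH["tank"],{"side":[314.4,262,50.7,68.3]},[.45,-.2,0],{"side":[0,2,3]}); print("tank",x2.round(4),f.round(1))
ex={"side":[314.4,255.7,50.7,289.3+41-255.7],"top":[389.7,194.2,38.2,37.8]}
x3,f=fit([(82,0,84),(84,84,89),(46,89,126)],ex,[.45,-.2,0]); print("stack",x3.round(4),f.round(1))
# tray floor
from itertools import product
for n in("side","top"):
    m=np.load(f"m_tray_in_{n}.npy").astype(np.uint8)
    c,_=cv2.findContours(m,cv2.RETR_EXTERNAL,cv2.CHAIN_APPROX_NONE); c=max(c,key=cv2.contourArea)
    hull=cv2.convexHull(c)
    q=cv2.approxPolyN(hull,4,ensure_convex=True).reshape(-1,2) if hasattr(cv2,"approxPolyN") else None
    print(n,q.tolist(),"onz .018",np.round([onz(n,p,0.018)[:2] for p in q],3).tolist())
for l in("bottle_center","camera_center","canister_center"):
    for n in("side","top"):
        r=find_in(n,l); print(l,n,[(round(d["p"],2),np.round(d["extent"],1).tolist(), onz(n,[d["extent"][0]+d["extent"][2]/2,d["extent"][1]+d["extent"][3]/2],.04).round(3).tolist()) for d in r[:2]])
```

```text
lid [ 0.5615 -0.1634  0.0796] [-0.7 -0.9 -0.4  1.7  0.1 -0.8  0.1 -0.9]
tank [ 0.5548 -0.1825  0.032 ] [0. 0. 0.]
stack [ 0.5622 -0.1654  0.0007] [ 0.1 -0.7 -0.5  1.5 -2.1 -1.2  1.   0.3]
side [[360, 227], [255, 252], [224, 157], [310, 140]] onz .018 [[0.682, 0.007], [0.459, 0.016], [0.474, 0.352], [0.695, 0.344]]
top [[326, 166], [323, 260], [187, 256], [192, 164]] onz .018 [[0.682, 0.021], [0.458, 0.032], [0.472, 0.354], [0.693, 0.344]]
bottle_center side [(0.95, [350.3, 137.3, 23.7, 45.0], [0.77, 0.192, 0.04])]
bottle_center top [(0.72, [250.1, 122.3, 23.0, 24.6], [0.756, 0.172, 0.04])]
camera_center side [(0.64, [403.3, 217.2, 61.9, 75.5], [0.771, -0.134, 0.04])]
camera_center top [(0.79, [363.1, 110.1, 58.0, 43.7], [0.756, -0.136, 0.04])]
canister_center side [(0.69, [315.8, 254.0, 49.6, 46.6], [0.584, -0.121, 0.04]), (0.62, [209.4, 251.6, 18.1, 31.8], [0.381, -0.018, 0.04])]
canister_center top [(0.48, [331.1, 291.2, 18.8, 12.9], [0.372, -0.008, 0.04])]
```

Run:
```python
from h import *
look("1",{"side":(210,130,160,110),"top":(180,150,160,120)})
look("2",{"side":(290,240,160,110),"top":(340,150,160,120)})
```

```text
(no output)
```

View pics/side1.png

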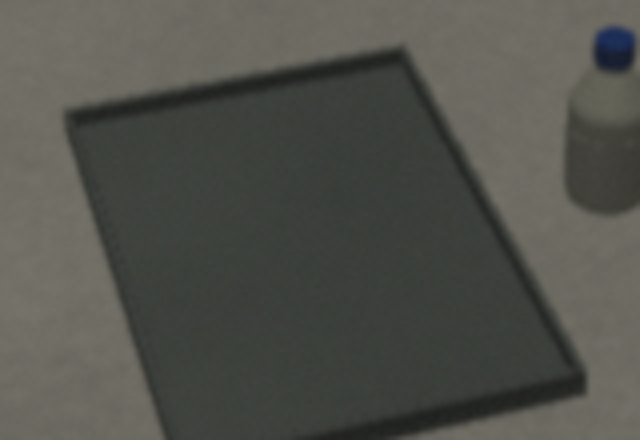

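View pics/top1.png

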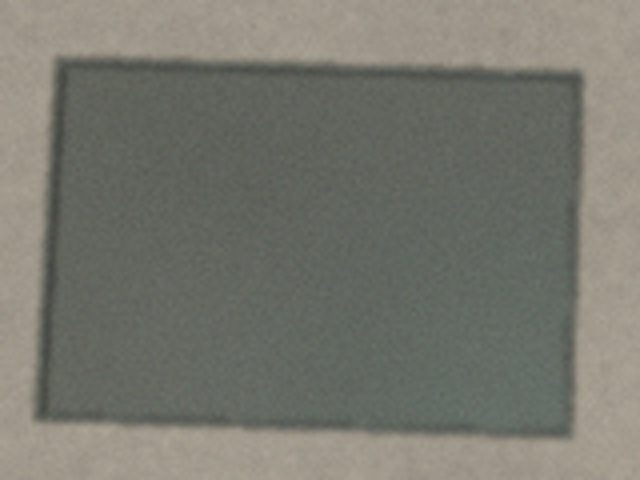

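View pics/side2.png

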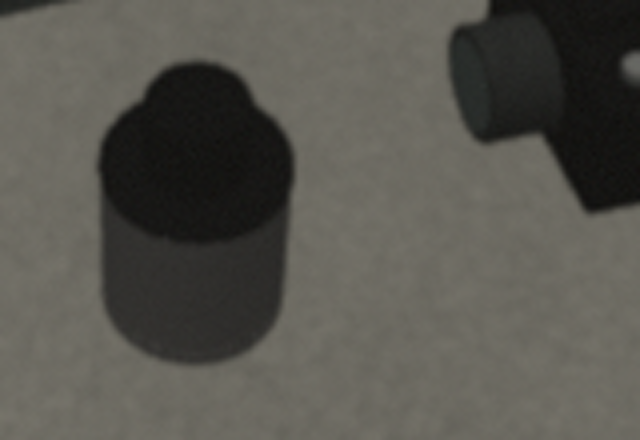

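View pics/top2.png

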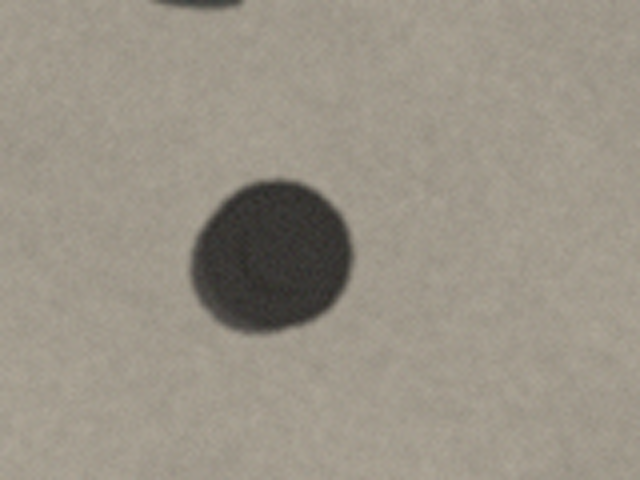

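Run:
```python
from h import *
STK=[(82,0,84),(84,84,89),(46,89,126)]
ex={"side":[314.5,255.5,49.25,75.25],"top":[388,194.75,40,38.25]}
x,f=fit(STK,ex,[.56,-.16,0]); print("stack",x.round(4),f.round(1))
for n in ex:
    x,f=fit(STK,{n:ex[n]},[.56,-.16,0]); print(n,x.round(4),f.round(1))
    pts=cyl(STK)
    r=least_squares(lambda v:(ext(n,pts+[v[0],v[1],0])-np.array([ex[n][0],ex[n][1],ex[n][0]+ex[n][2],ex[n][1]+ex[n][3]])),[.56,-.16]); print("  z=0",r.x.round(4),r.fun.round(1))
# lid extents by hand
x,f=fit(SH["lid"],{"side":[314.5,255.5,49.25,44.8],"top":[389.,194.75,39,38.25]},[.56,-.16,.08],{"top":[1,2]}); print("lid",x.round(4),f.round(1))
```

```text
stack [ 5.610e-01 -1.646e-01  3.000e-04] [-0.8 -0.5 -0.   1.1 -0.7 -1.2  0.6 -0.2]
side [ 0.5661 -0.1548 -0.0125] [ 0.1 -0.1 -0.1  0.1]
  z=0 [ 0.562  -0.1639] [-0.4 -0.8  0.4  0.7]
top [ 0.5622 -0.1693 -0.0327] [-0.1  0.1  0.1 -0.1]
  z=0 [ 0.5593 -0.1647] [-0.6 -0.4  0.6  0.5]
lid [ 0.5616 -0.1635  0.0798] [-0.7 -0.8 -0.   1.3 -1.4  0. ]
```

Run:
```python
import workcell; print([ (k,getattr(workcell,k)) for k in dir(workcell) if not k.startswith('__')])
from h import *
# tray rigid fit: outer top corners 220x320 z=.018, to hand-read corners
top=np.array([[180+582/4,150+72/4],[180+572/4,150+435/4],[180+37/4,150+418/4],[180+57/4,150+58/4]])
side={0:[210+585/4,130+378/4],3:[210+404/4,130+48/4],2:[210+67/4,130+113/4]}
loc=np.array([[.11,-.16],[-.11,-.16],[-.11,.16],[.11,.16]])
def W(v,l,z): c,s=np.cos(v[2]),np.sin(v[2]); return np.r_[v[0]+c*l[0]-s*l[1],v[1]+s*l[0]+c*l[1],z]
def ft(v): return np.concatenate([proj("top",W(v,loc[i],v[3]))[0]-top[i] for i in range(4)])
def fs(v): return np.concatenate([proj("side",W(v,loc[i],v[3]))[0]-np.array(p) for i,p in side.items()])
for f in (lambda v:np.r_[ft(v),(v[3]-.018)*1e5],lambda v:np.r_[fs(v),(v[3]-.018)*1e5],lambda v:np.r_[ft(v),fs(v)]):
    r=least_squares(f,[.576,.184,0,.018]); print(r.x.round(4),r.fun.round(1))
```

```text
[('MotionError', <class 'workcell.MotionError'>), ('camera_model', <function make.<locals>.<lambda> at 0x7fa514588720>), ('find_in', <function make.<locals>.keyed.<locals>.call at 0x7fa514588860>), ('get_state', <function make.<locals>.<lambda> at 0x7fa514588680>), ('hand_in', <function connect.<locals>.done at 0x7fa5144ff7e0>), ('hold_point_z', 0.0187), ('read_camera', <function make.<locals>.drawn_camera at 0x7fa514588180>), ('silhouettes', <function make.<locals>.keyed.<locals>.call at 0x7fa5145889a0>)]
[ 0.5766  0.1853 -0.0455  0.018 ] [ 0.8 -0.9  0.5  0.7 -0.8  0.8 -0.6 -0.8 -0. ]
[ 0.5772  0.1817 -0.0574  0.018 ] [ 0.4  0.3  0.8 -0.2 -1.3 -0.6 -0. ]
[ 0.578   0.1863 -0.0494  0.0127] [ 0.6 -0.8 -0.1  0.4 -0.7 -0.  -0.2 -1.2  0.2  0.2 -0.1  0.4 -1.6  0.3]
```

>>> {"op": "step_arm", "data": {"targets": [[[0,0,0],[0,-2.84,2.92],8.5],[[0,0,0],[0,-2.84,2.92],8.5],[[0,0,0],[0,-2.84,2.92],8.5],[[0,0,0],[0,-2.84,2.92],8.5],[[0,0,0],[0,-2.84,2.92],8.5],[[0,0,0],[0,-2.84,2.92],8.5],[[0,0,0],[0,-2.84,2.92],8.5],[[0,0,0],[0,-2.84,2.92],8.5],[[0,0,0],[0,-2.84,2.92],8.5],[[0,0,0],[0,-2.84,2.92],8.5]], "force": 50}}

```text
clock: 1.9
tcp_pos: [0.3647, 0.1918, 0.2316]
orientation: [0.7, 0.104, 0.699, -0.104]
wrist_force: [1.1, 0.9, -0.2]
finger_gap: 0.0849
```

>>> {"op": "step_arm", "data": {"targets": [[[0,0,0],[0,-2.84,2.92],8.5],[[0,0,0],[0,-2.84,2.92],8.5],[[0,0,0],[0,-2.84,2.92],8.5],[[0,0,0],[0,-2.84,2.92],8.5],[[0,0,0],[0,-2.84,2.92],8.5],[[0,0,0],[0,-2.84,2.92],8.5],[[0,0,0],[0,-2.84,2.92],8.5],[[0,0,0],[0,-2.84,2.92],8.5],[[0,0,0],[0,-2.84,2.92],8.5],[[0,0,0],[0,-2.84,2.92],8.5]]}}

```text
clock: 2.9
tcp_pos: [0.5613, -0.1652, 0.2313]
orientation: [0.7, 0.104, 0.699, -0.104]
wrist_force: [0.1, 0.4, 0.6]
finger_gap: 0.0852
```

Run:
```python
from h import *
st(); look("3"); s,M=st(); print(s["joint_pos"].round(3))
d=np.array([.561,-.1645,s["tcp_pos"][2]])-s["tcp_pos"]; print((M.T@d*100).round(2))
```

```text
t 2.9 tcp [ 0.5613 -0.1652  0.2313] gap 0.0852 F [0.11 0.41 0.56] 
 [[ 4.000e-04  2.918e-01  9.565e-01]
 [ 1.000e-04  9.565e-01 -2.918e-01]
 [-1.000e+00  2.000e-04  4.000e-04]]
t 3.0 tcp [ 0.5627 -0.168   0.2302] gap 0.085 F [-0.84  0.63  0.55] 
 [[ 9.000e-04  2.957e-01  9.553e-01]
 [-1.300e-03  9.553e-01 -2.957e-01]
 [-1.000e+00 -1.000e-03  1.200e-03]]
[-4.260e-01  3.360e-01  7.600e-02  1.309e+00 -1.000e-03 -1.260e-01]
[-0.    0.28 -0.27]
```

View picture.

View pics/side3.png

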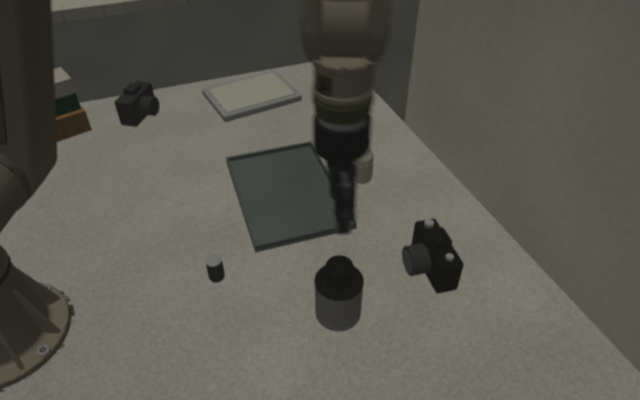

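View pics/top3.png

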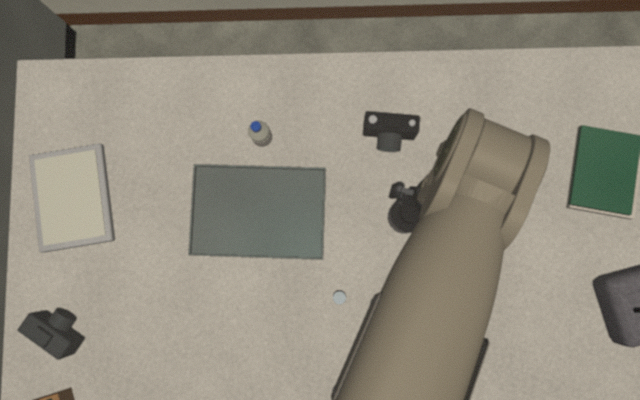

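>>> {"op": "step_arm", "data": {"targets": [[[0,0,0],[1.1,0,0],8.5],[[0,0,0],[1.1,0,0],8.5],[[0,0,0],[1.1,0,0],8.5],[[0,0,0],[1.1,0,0],8.5],[[0,0,0],[1.1,0,0],8.5],[[0,0,0],[1.1,0,0],8.5],[[0,0,0],[1.1,0,0],8.5],[[0,0,0],[1.1,0,0],8.5],[[0,0,0],[0,0,0],8.5],[[0,0,0],[0,0,0],8.5]]}}

```text
clock: 4.0
tcp_pos: [0.5606, -0.1635, 0.143]
orientation: [0.699, 0.104, 0.7, -0.104]
wrist_force: [0.7, 0.3, 0.5]
finger_gap: 0.085
```

Run:
```python
from h import *
st(); look("4",{"side":(290,200,160,110),"top":(340,150,160,120)}); st()
```

```text
t 4.0 tcp [ 0.5606 -0.1635  0.143 ] gap 0.085 F [0.68 0.27 0.46] 
 [[-5.000e-04  2.916e-01  9.565e-01]
 [ 3.000e-04  9.565e-01 -2.916e-01]
 [-1.000e+00  2.000e-04 -5.000e-04]]
t 4.1 tcp [ 0.5611 -0.1637  0.1438] gap 0.0851 F [ 0.73 -0.35 -0.45] 
 [[ 9.000e-04  2.916e-01  9.565e-01]
 [-3.000e-04  9.565e-01 -2.916e-01]
 [-1.000e+00 -0.000e+00  1.000e-03]]
```

View pics/side4.png

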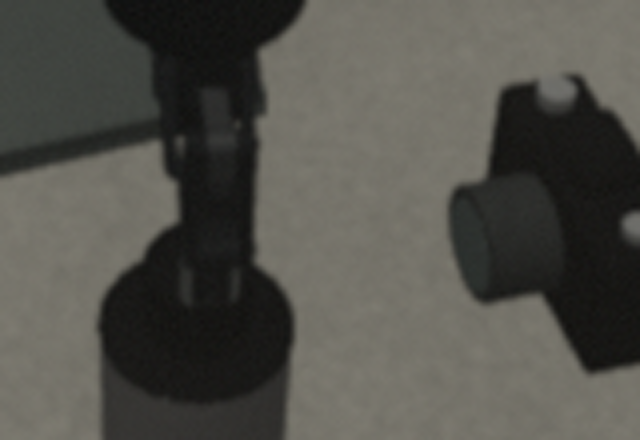

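View pics/top4.png

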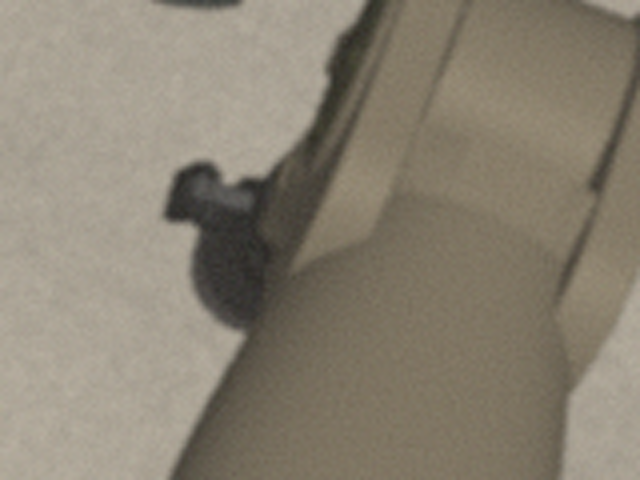

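>>> {"op": "step_arm", "data": {"targets": [[[0,0,0],[1,0,0],8.5],[[0,0,0],[1,0,0],8.5],[[0,0,0],[1,0,0],8.5],[[0,0,0],[1,0,0],8.5],[[0,0,0],[1,0,0],8.5],[[0,0,0],[0,0,0],8.5],[[0,0,0],[0,0,0],7],[[0,0,0],[0,0,0],6],[[0,0,0],[0,0,0],5],[[0,0,0],[0,0,0],4]], "force": 40}}

```text
clock: 5.1
tcp_pos: [0.5613, -0.1638, 0.0942]
orientation: [0.7, 0.104, 0.699, -0.104]
wrist_force: [1.0, -0.1, -0.3]
finger_gap: 0.0451
```

>>> {"op": "step_arm", "data": {"targets": [[[0,0,0],[0,0,0],4],[[0,0,0],[0,0,0],4],[[0,0,0],[0,0,0],4],[[0,0,0],[0,0,0],4],[[0,0,0],[-0.5,0,0],4],[[0,0,0],[-0.5,0,0],4],[[0,0,0],[-0.5,0,0],4],[[0,0,0],[-0.5,0,0],4],[[0,0,0],[0,0,0],4],[[0,0,0],[0,0,0],4]]}}

```text
clock: 6.1
tcp_pos: [0.5608, -0.1635, 0.1134]
orientation: [0.699, 0.104, 0.699, -0.104]
wrist_force: [-0.4, -0.6, -1.1]
finger_gap: 0.0451
```

Run:
```python
from h import *
st(); look("5",{"side":(290,200,160,110),"top":(340,150,160,120)}); st()
```

```text
t 6.1 tcp [ 0.5608 -0.1635  0.1134] gap 0.0451 F [-0.38 -0.57 -1.06] 
 [[ 3.000e-04  2.915e-01  9.566e-01]
 [-0.000e+00  9.566e-01 -2.915e-01]
 [-1.000e+00  1.000e-04  3.000e-04]]
t 6.2 tcp [ 0.5606 -0.1634  0.1131] gap 0.0452 F [ 0.63 -0.87 -1.5 ] 
 [[-3.000e-04  2.915e-01  9.566e-01]
 [ 2.000e-04  9.566e-01 -2.915e-01]
 [-1.000e+00  1.000e-04 -4.000e-04]]
```

View pics/side5.png

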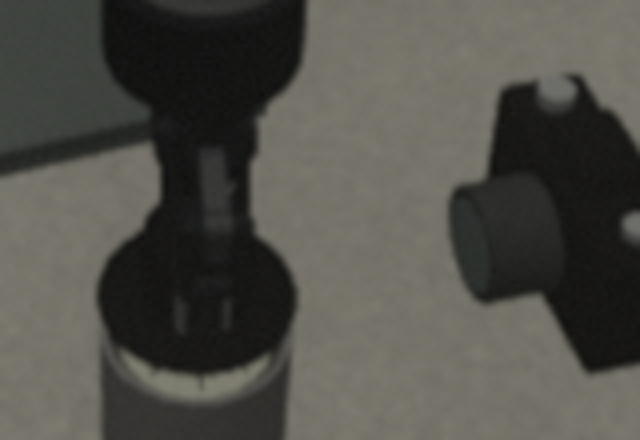

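>>> {"op": "step_arm", "data": {"targets": [[[0,0,0],[-1,0,0],4],[[0,0,0],[-1.2,0,0],4],[[0,0,0],[-1.2,0,0],4],[[0,0,0],[-1.2,0,0],4],[[0,0,0],[-1.2,0,0],4],[[0,0,0],[0,1.8,-0.46],4],[[0,0,0],[0,2.7,-0.69],4],[[0,0,0],[0,3.6,-0.91],4],[[0,0,0],[0,3.6,-0.91],4],[[0,0,0],[0,3.6,-0.91],4]]}}

```text
clock: 7.2
tcp_pos: [0.5684, -0.0047, 0.1723]
orientation: [0.7, 0.104, 0.699, -0.104]
wrist_force: [0.6, 0.1, -0.5]
finger_gap: 0.0453
```

>>> {"op": "step_arm", "data": {"targets": [[[0,0,0],[0,3.6,-0.91],4],[[0,0,0],[0,3.6,-0.91],4],[[0,0,0],[0,3.6,-0.91],4],[[0,0,0],[0,3.6,-0.91],4],[[0,0,0],[0,3.6,-0.91],4],[[0,0,0],[0,3.6,-0.91],4],[[0,0,0],[0,3.6,-0.91],4],[[0,0,0],[0,2.5,-0.63],4],[[0,0,0],[0,0.43,-0.12],4],[[0,0,0],[0,0,0],4]]}}

```text
clock: 8.2
tcp_pos: [0.5819, 0.2848, 0.1717]
orientation: [0.7, 0.104, 0.699, -0.104]
wrist_force: [0.3, 0.1, -0.8]
finger_gap: 0.0451
```

Run:
```python
from h import *
st(); look("6"); s,M=st()
d=np.array([.582,.284,s["tcp_pos"][2]])-s["tcp_pos"]; print((M.T@d*100).round(2))
```

```text
t 8.2 tcp [0.5819 0.2848 0.1717] gap 0.0451 F [ 0.34  0.14 -0.79] 
 [[ 3.000e-04  2.898e-01  9.571e-01]
 [-1.000e-04  9.571e-01 -2.898e-01]
 [-1.000e+00 -0.000e+00  3.000e-04]]
t 8.3 tcp [0.5821 0.2832 0.1716] gap 0.0452 F [-0.39 -0.76 -0.57] 
 [[ 0.000e+00  2.920e-01  9.564e-01]
 [-3.000e-04  9.564e-01 -2.920e-01]
 [-1.000e+00 -3.000e-04  1.000e-04]]
[-0.    0.07 -0.03]
```

View pics/side6.png

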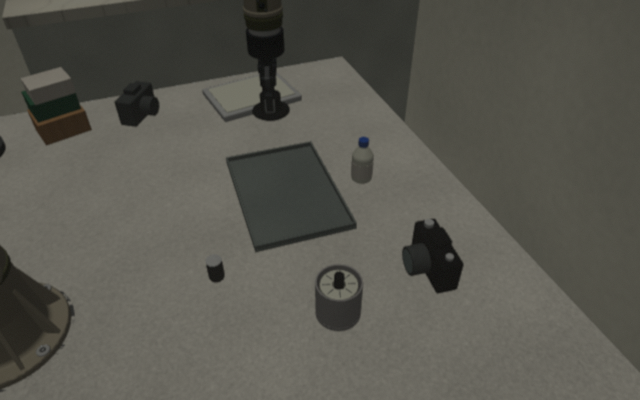

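View pics/top6.png

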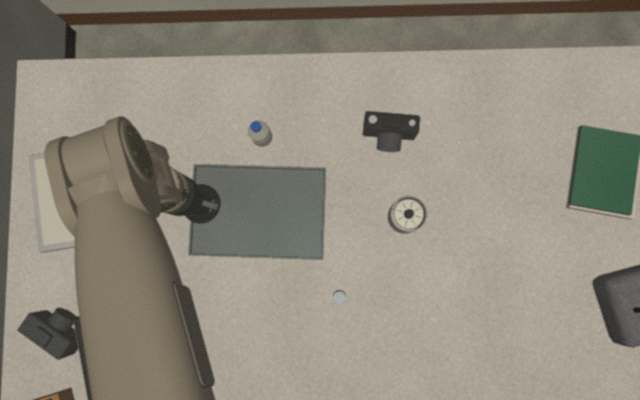

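>>> {"op": "step_arm", "data": {"targets": [[[0,0,0],[1,0,0],4],[[0,0,0],[2,0,0],4],[[0,0,0],[2,0,0],4],[[0,0,0],[2,0,0],4],[[0,0,0],[2,0,0],4],[[0,0,0],[2,0,0],4],[[0,0,0],[1.5,0,0],4],[[0,0,0],[1,0,0],4],[[0,0,0],[0.6,0,0],4],[[0,0,0],[0,0,0],4]]}}

```text
clock: 9.3
tcp_pos: [0.5817, 0.2833, 0.0295]
orientation: [0.699, 0.104, 0.7, -0.105]
wrist_force: [-0.2, -0.7, -1.3]
finger_gap: 0.0454
```

Run:
```python
from h import *
st(); look("7",{"side":(210,60,160,110),"top":(140,150,160,120)}); st()
for n in CM:
    for l in("column","reel","tank"):
        r=find_in(n,l); print(n,l,[(round(d["p"],2),np.round(d["extent"],1).tolist()) for d in r[:2]])
    cv2.imwrite(f"pics/tank_{n}.png",cv2.resize(read_camera(n)[{"side":slice(250,350),"top":slice(170,260)}[n],{"side":slice(290,390),"top":slice(360,460)}[n],::-1],None,fx=5,fy=5,interpolation=cv2.INTER_CUBIC))
```

```text
t 9.3 tcp [0.5817 0.2833 0.0295] gap 0.0454 F [-0.23 -0.7  -1.28] 
 [[-1.200e-03  2.923e-01  9.563e-01]
 [-4.000e-04  9.563e-01 -2.923e-01]
 [-1.000e+00 -7.000e-04 -1.100e-03]]
t 9.4 tcp [0.5826 0.2839 0.0309] gap 0.0451 F [-0.25  0.2  -0.61] 
 [[ 9.000e-04  2.918e-01  9.565e-01]
 [ 4.000e-04  9.565e-01 -2.918e-01]
 [-1.000e+00  6.000e-04  7.000e-04]]
side column [(0.55, [333.0, 271.4, 12.1, 18.9])]
side reel [(0.85, [320.4, 268.6, 36.1, 29.9]), (0.52, [405.5, 220.2, 58.8, 71.3])]
side tank []
top column [(0.62, [403.4, 210.3, 9.7, 9.7])]
top reel [(0.82, [393.6, 198.1, 32.0, 30.8]), (0.27, [249.6, 123.3, 22.2, 25.7])]
top tank [(0.6, [386.9, 196.4, 42.2, 36.5])]
```

View pics/side7.png

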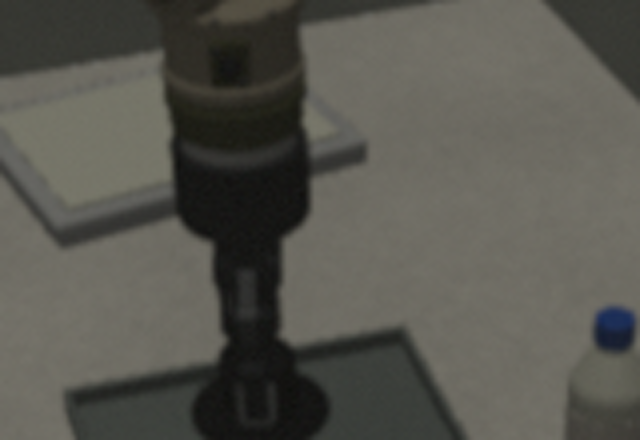

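View pics/tank_side.png

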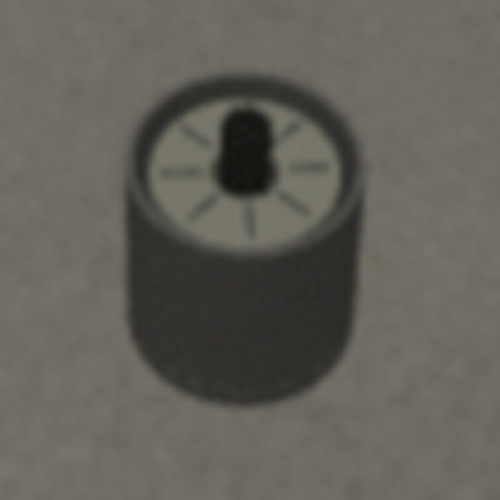

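View pics/tank_top.png

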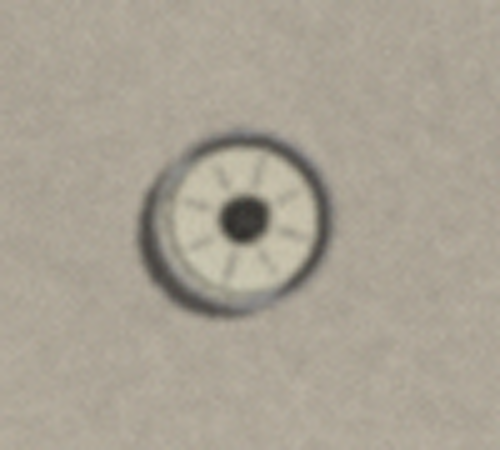

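>>> {"op": "step_arm", "data": {"targets": [[[0,0,0],[0.15,0,0],4],[[0,0,0],[0.15,0,0],4],[[0,0,0],[0.15,0,0],4],[[0,0,0],[0.15,0,0],4],[[0,0,0],[0.15,0,0],4],[[0,0,0],[0.15,0,0],4],[[0,0,0],[0.1,0,0],4],[[0,0,0],[0.1,0,0],4],[[0,0,0],[0.1,0,0],4],[[0,0,0],[0,0,0],4]]}}

```text
clock: 10.8
tcp_pos: [0.5821, 0.284, 0.0192]
orientation: [0.7, 0.104, 0.699, -0.104]
wrist_force: [-2.4, -1.4, 4.0]
finger_gap: 0.045
```

Run:
```python
from h import *
st()
S=[(18,78,102)]
pts=cyl(S)
ex={"side":[334,271.6,10.4,18],"top":[403.8,209,10,10]}
x,f=fit(S,ex,[.56,-.16,0],{"side":[0,1,2]}); print(x.round(4),f.round(1))
def g(v): return np.r_[(ext("side",pts+[v[0],v[1],0])-np.array([334,271.6,344.4,290]))[:3],ext("top",pts+[v[0],v[1],0])-np.array([403.8,209,413.8,219])]
r=least_squares(g,[.56,-.16]); print(r.x.round(4),r.fun.round(1))
x,f=fit([(82,0,84)],{"side":[315.3,264.6,47.6,66.6],"top":[387.8,196,38.7,37.6]},[.56,-.16,0]); print("tank",x.round(4),f.round(1))
```

```text
t 10.8 tcp [0.5821 0.284  0.0192] gap 0.045 F [-2.4  -1.4   4.04] 
 [[ 4.000e-04  2.915e-01  9.566e-01]
 [ 1.000e-04  9.566e-01 -2.915e-01]
 [-1.000e+00  2.000e-04  3.000e-04]]
[ 0.5607 -0.1636 -0.0028] [-1.2  0.2 -0.6  0.4 -1.   0.  -2. ]
[ 0.5599 -0.1643] [-1.4 -0.5 -0.8  0.9 -0.8  0.6 -1.8]
tank [ 0.5607 -0.1641 -0.0008] [-1.2 -0.4 -0.2  0.8 -0.7 -1.5  0.9 -0.7]
```

>>> {"op": "step_arm", "data": {"targets": [[[0,0,0],[0.05,0,0],4],[[0,0,0],[0,0,0],4.6],[[0,0,0],[0,0,0],5],[[0,0,0],[0,0,0],6],[[0,0,0],[0,0,0],7],[[0,0,0],[0,0,0],7],[[0,0,0],[0,0,0],7],[[0,0,0],[-0.5,0,0],7],[[0,0,0],[-1.5,0,0],7],[[0,0,0],[-3,0,0],7]]}}

```text
clock: 11.8
tcp_pos: [0.5801, 0.2833, 0.066]
orientation: [0.698, 0.103, 0.701, -0.105]
wrist_force: [-0.2, -0.0, -0.1]
finger_gap: 0.0703
```

Run:
```python
from h import *
st(); look("8",{"side":(210,60,160,110),"top":(140,150,160,120)}); s,M=st()
for n in CM:
    r=find_in(n,"lid"); print(n,[(round(d["p"],2),np.round(d["extent"],1).tolist()) for d in r[:2]])
d=np.array([.5605,-.164,s["tcp_pos"][2]])-s["tcp_pos"]; print((M.T@d*100).round(2))
```

```text
t 11.8 tcp [0.5801 0.2833 0.066 ] gap 0.0703 F [-0.2  -0.01 -0.06] 
 [[-0.0049  0.2915  0.9565]
 [-0.0016  0.9566 -0.2916]
 [-1.     -0.003  -0.0042]]
t 11.9 tcp [0.5849 0.285  0.0724] gap 0.07 F [ 1.62 -0.06  0.52] 
 [[ 0.0069  0.2914  0.9566]
 [ 0.0024  0.9566 -0.2915]
 [-1.      0.0044  0.0059]]
side [(0.75, [258.3, 149.2, 36.2, 23.0])]
top [(0.64, [203.4, 191.9, 30.5, 35.7]), (0.38, [392.1, 196.4, 30.9, 35.0])]
[ -0.13 -43.66  10.75]
```

View pics/side8.png

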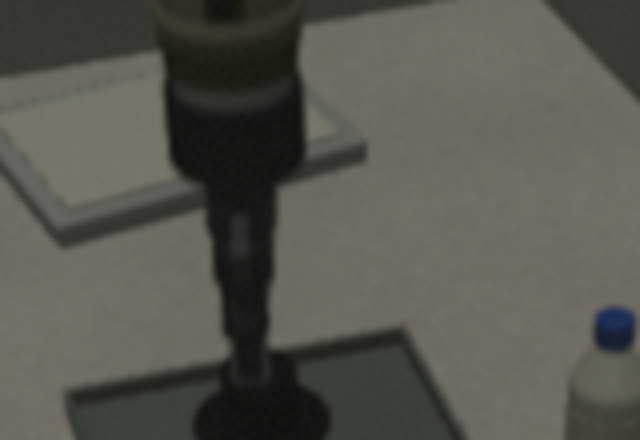

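View pics/top8.png

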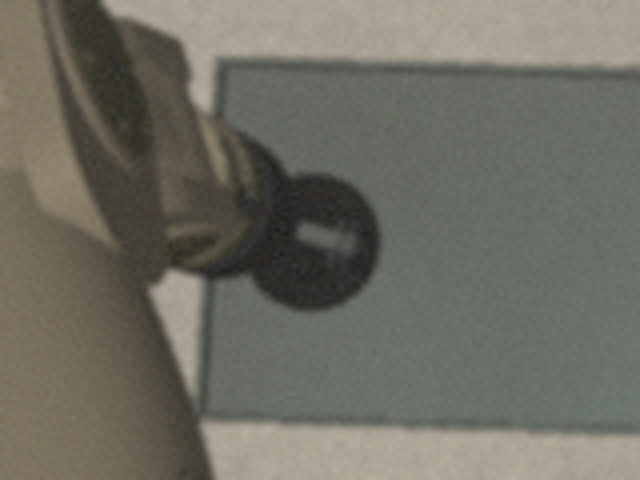

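>>> {"op": "step_arm", "data": {"targets": [[[0,0,0],[-3,0,0],7],[[0,0,0],[-4,0,0],7],[[0,0,0],[-4,0,0],5],[[0,0,0],[0,-2.5,0.63],3],[[0,0,0],[0,-4,1],3],[[0,0,0],[0,-4,1],3],[[0,0,0],[0,-4,1],3],[[0,0,0],[0,-4,1],3],[[0,0,0],[0,-4,1],3],[[0,0,0],[0,-4,1],3]]}}

```text
clock: 13.0
tcp_pos: [0.5672, 0.0097, 0.1766]
orientation: [0.699, 0.104, 0.7, -0.104]
wrist_force: [0.6, -0.8, 0.7]
finger_gap: 0.0304
```

>>> {"op": "step_arm", "data": {"targets": [[[0,0,0],[0,-4,1],3],[[0,0,0],[0,-4,1],3],[[0,0,0],[0,-4,1],3],[[0,0,0],[0,-3,0.75],3],[[0,0,0],[0,-1.5,0.4],3],[[0,0,0],[0,-0.4,0.12],3],[[0,0,0],[2,0,0],3],[[0,0,0],[2,0,0],3],[[0,0,0],[0,0,0],3],[[0,0,0],[0,0,0],3]]}}

```text
clock: 14.0
tcp_pos: [0.5595, -0.1615, 0.1376]
orientation: [0.699, 0.104, 0.7, -0.103]
wrist_force: [-0.3, -0.0, -0.3]
finger_gap: 0.0302
```

Run:
```python
from h import *
st(); look("9",{"side":(290,200,160,110),"top":(340,150,160,120)}); s,M=st()
d=np.array([.5605,-.164,s["tcp_pos"][2]])-s["tcp_pos"]; print((M.T@d*100).round(2))
for n in CM:
    r=find_in(n,"lid"); print(n,[(round(d["p"],2),np.round(d["extent"],1).tolist()) for d in r[:2]])
```

```text
t 14.0 tcp [ 0.5595 -0.1615  0.1376] gap 0.0302 F [-0.32 -0.05 -0.27] 
 [[-1.40e-03  2.90e-01  9.57e-01]
 [ 1.00e-03  9.57e-01 -2.90e-01]
 [-1.00e+00  6.00e-04 -1.60e-03]]
t 14.1 tcp [ 0.5605 -0.1623  0.1388] gap 0.0298 F [-0.92 -0.06  0.19] 
 [[ 1.200e-03  2.904e-01  9.569e-01]
 [-3.000e-04  9.569e-01 -2.904e-01]
 [-1.000e+00  1.000e-04  1.200e-03]]
[ 0.   -0.16  0.05]
side [(0.56, [258.1, 147.2, 35.8, 27.6])]
top [(0.95, [202.0, 192.2, 31.9, 37.9]), (0.61, [393.7, 207.8, 12.6, 21.0])]
```

View pics/side9.png

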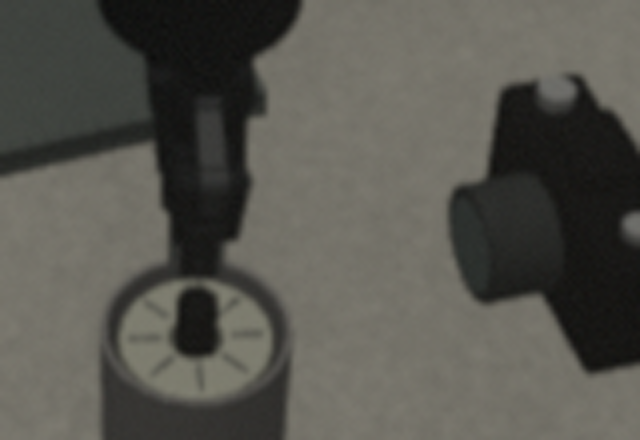

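View pics/top9.png

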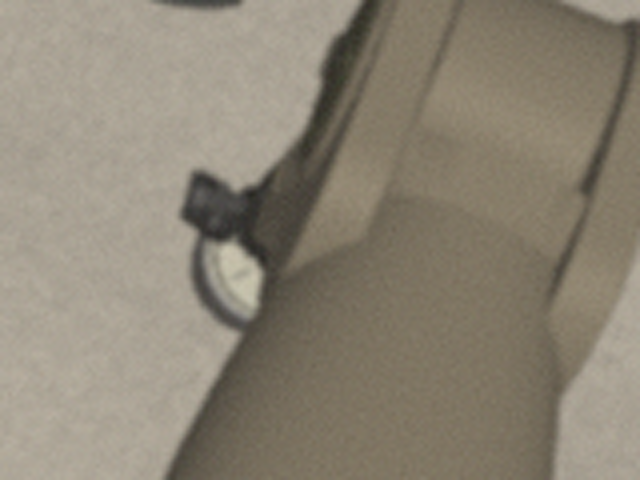

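>>> {"op": "step_arm", "data": {"targets": [[[0,0,0],[0.5,-0.15,0.05],3],[[0,0,0],[1,0,0],3],[[0,0,0],[1,0,0],3],[[0,0,0],[1,0,0],3],[[0,0,0],[0.8,0,0],3],[[0,0,0],[0.5,0,0],3],[[0,0,0],[0.4,0,0],3],[[0,0,0],[0.3,0,0],3],[[0,0,0],[0,0,0],3],[[0,0,0],[0,0,0],3]], "force": 60}}

```text
clock: 15.2
tcp_pos: [0.56, -0.1646, 0.083]
orientation: [0.7, 0.104, 0.699, -0.104]
wrist_force: [-0.3, 0.5, -0.8]
finger_gap: 0.0303
```

Run:
```python
from h import *
st(); look("10",{"side":(290,200,160,110)},n=("side",)); s,M=st()
```

```text
t 15.2 tcp [ 0.56   -0.1646  0.083 ] gap 0.0303 F [-0.33  0.46 -0.75] 
 [[ 4.000e-04  2.915e-01  9.566e-01]
 [-1.000e-04  9.566e-01 -2.915e-01]
 [-1.000e+00  0.000e+00  4.000e-04]]
t 15.25 tcp [ 0.5601 -0.1646  0.0832] gap 0.03 F [0.65 0.18 0.6 ] 
 [[ 7.000e-04  2.915e-01  9.566e-01]
 [-2.000e-04  9.566e-01 -2.915e-01]
 [-1.000e+00 -0.000e+00  7.000e-04]]
```

View pics/side10.png

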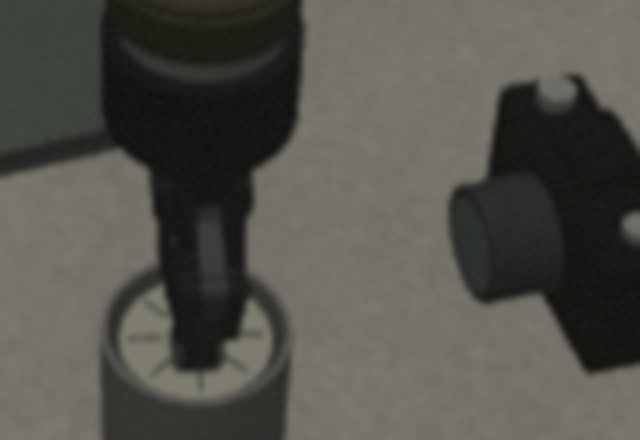

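Fingers sit around the stem, tips just above the reel. Close and raise slightly.

>>> {"op": "step_arm", "data": {"targets": [[[0,0,0],[0.1,0,0],2.2],[[0,0,0],[0,0,0],1.4],[[0,0,0],[0,0,0],1.2],[[0,0,0],[0,0,0],1.2],[[0,0,0],[0,0,0],1.2],[[0,0,0],[0,0,0],1.2],[[0,0,0],[-0.5,0,0],1.2],[[0,0,0],[-0.5,0,0],1.2],[[0,0,0],[-0.5,0,0],1.2],[[0,0,0],[0,0,0],1.2]]}}

```text
clock: 16.25
tcp_pos: [0.5603, -0.1649, 0.0977]
orientation: [0.7, 0.104, 0.699, -0.104]
wrist_force: [0.2, -0.1, -1.5]
finger_gap: 0.0156
```

Run:
```python
from h import *
st(); look("11",{"side":(290,200,160,110)},n=("side",)); s,M=st()
```

```text
t 16.25 tcp [ 0.5603 -0.1649  0.0977] gap 0.0156 F [ 0.25 -0.12 -1.52] 
 [[ 1.100e-03  2.917e-01  9.565e-01]
 [-6.000e-04  9.565e-01 -2.917e-01]
 [-1.000e+00 -3.000e-04  1.300e-03]]
t 16.3 tcp [ 0.5602 -0.1648  0.0972] gap 0.0157 F [ 0.71  0.12 -1.81] 
 [[ 8.000e-04  2.917e-01  9.565e-01]
 [-4.000e-04  9.565e-01 -2.917e-01]
 [-1.000e+00 -2.000e-04  9.000e-04]]
```

View pics/side11.png

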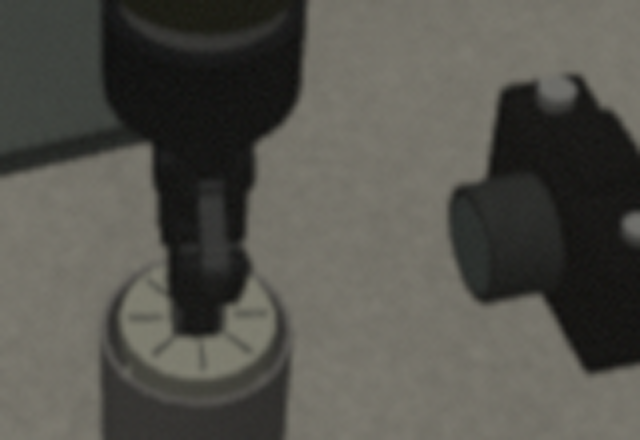

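>>> {"op": "step_arm", "data": {"targets": [[[0,0,0],[-0.7,0,0],1.2],[[0,0,0],[-1,0,0],1.2],[[0,0,0],[-1.2,0,0],1.2],[[0,0,0],[-1.2,0,0],1.2],[[0,0,0],[-1.2,0,0],1.2],[[0,0,0],[-1.2,0,0],1.2],[[0,0,0],[-1.2,0,0],1.2],[[0,0,0],[-1.2,0,0],1.2],[[0,0,0],[-0.8,0,0],1.2],[[0,0,0],[0,0,0],1.2]]}}

```text
clock: 17.3
tcp_pos: [0.5606, -0.1648, 0.1953]
orientation: [0.7, 0.104, 0.699, -0.104]
wrist_force: [-0.5, 0.3, -1.4]
finger_gap: 0.0157
```

Run:
```python
from h import *
st(); look("12",{"side":(290,180,160,150)},n=("side",)); s,M=st()
```

```text
t 17.3 tcp [ 0.5606 -0.1648  0.1953] gap 0.0157 F [-0.53  0.29 -1.37] 
 [[ 2.300e-03  2.915e-01  9.566e-01]
 [-9.000e-04  9.566e-01 -2.915e-01]
 [-1.000e+00 -2.000e-04  2.500e-03]]
t 17.35 tcp [ 0.5602 -0.1647  0.1944] gap 0.0155 F [-0.    0.67 -1.31] 
 [[ 1.100e-03  2.915e-01  9.566e-01]
 [-4.000e-04  9.566e-01 -2.915e-01]
 [-1.000e+00 -0.000e+00  1.100e-03]]
```

View pics/side12.png

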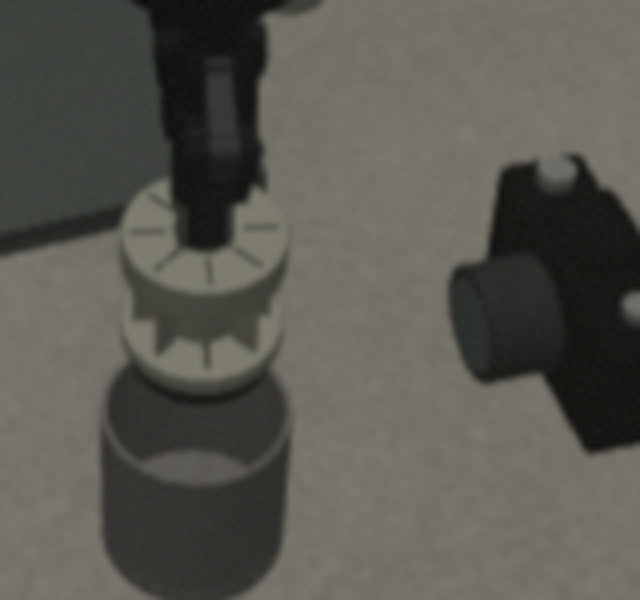

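>>> {"op": "step_arm", "data": {"targets": [[[0,0,0],[0,1.2,-0.3],1.2],[[0,0,0],[0,2.4,-0.6],1.2],[[0,0,0],[0,3.2,-0.8],1.2],[[0,0,0],[0,3.2,-0.8],1.2],[[0,0,0],[0,3.2,-0.8],1.2],[[0,0,0],[0,3.2,-0.8],1.2],[[0,0,0],[0,3.2,-0.8],1.2],[[0,0,0],[0,2.4,-0.6],1.2],[[0,0,0],[0,1.5,-0.4],1.2],[[0,0,0],[0,0.6,-0.2],1.2]]}}

```text
clock: 18.35
tcp_pos: [0.5712, 0.0856, 0.1932]
orientation: [0.699, 0.103, 0.7, -0.103]
wrist_force: [-0.7, 0.3, -1.8]
finger_gap: 0.0158
```

>>> {"op": "step_arm", "data": {"targets": [[[0,0,0],[0.5,0,0],1.2],[[0,0,0],[1,0,0],1.2],[[0,0,0],[1.5,0,0],1.2],[[0,0,0],[1.5,0,0],1.2],[[0,0,0],[1.5,0,0],1.2],[[0,0,0],[1.5,0,0],1.2],[[0,0,0],[1.5,0,0],1.2],[[0,0,0],[1,0,0],1.2],[[0,0,0],[0.5,0,0],1.2],[[0,0,0],[0,0,0],1.2]]}}

```text
clock: 19.35
tcp_pos: [0.5712, 0.0832, 0.0879]
orientation: [0.699, 0.104, 0.7, -0.105]
wrist_force: [0.5, -0.4, -3.0]
finger_gap: 0.0156
```

Run:
```python
from h import *
st(); look("13",{"side":(220,130,160,150)}); s,M=st()
```

```text
t 19.35 tcp [0.5712 0.0832 0.0879] gap 0.0156 F [ 0.46 -0.43 -3.  ] 
 [[-1.600e-03  2.924e-01  9.563e-01]
 [-0.000e+00  9.563e-01 -2.924e-01]
 [-1.000e+00 -5.000e-04 -1.500e-03]]
t 19.45 tcp [0.5721 0.0836 0.0892] gap 0.0161 F [-0.65 -0.11 -0.24] 
 [[ 6.000e-04  2.919e-01  9.564e-01]
 [ 1.000e-04  9.564e-01 -2.919e-01]
 [-1.000e+00  3.000e-04  6.000e-04]]
```

View pics/side13.png

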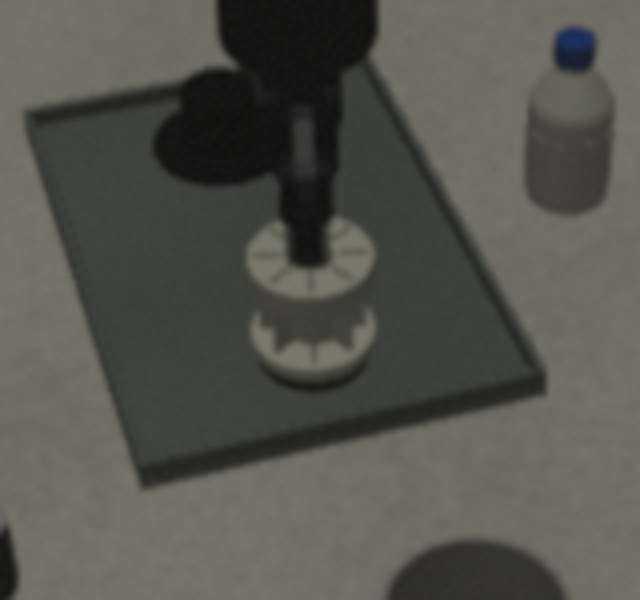

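View pics/top13.png

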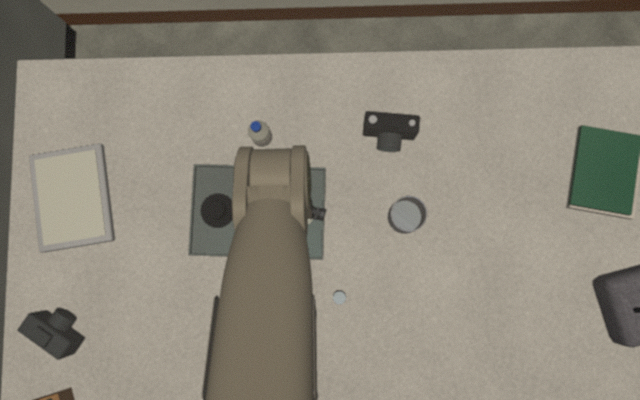

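>>> {"op": "step_arm", "data": {"targets": [[[0,0,0],[0.15,0,0],1.2],[[0,0,0],[0.15,0,0],1.2],[[0,0,0],[0.15,0,0],1.2],[[0,0,0],[0.1,0,0],1.2],[[0,0,0],[0.1,0,0],1.2],[[0,0,0],[0.1,0,0],1.2],[[0,0,0],[0.1,0,0],1.2],[[0,0,0],[0.1,0,0],1.2],[[0,0,0],[0,0,0],1.2],[[0,0,0],[0,0,0],1.2]]}}

```text
clock: 20.45
tcp_pos: [0.5718, 0.0838, 0.0793]
orientation: [0.699, 0.104, 0.699, -0.104]
wrist_force: [0.0, -0.0, -1.8]
finger_gap: 0.0156
```

>>> {"op": "step_arm", "data": {"targets": [[[0,0,0],[0.05,0,0],1.2],[[0,0,0],[0.05,0,0],1.2],[[0,0,0],[0,0,0],1.2],[[0,0,0],[0,0,0],1.2],[[0,0,0],[0,0,0],1.2],[[0,0,0],[0,0,0],1.2],[[0,0,0],[0,0,0],1.2],[[0,0,0],[0,0,0],1.2],[[0,0,0],[0,0,0],1.2],[[0,0,0],[0,0,0],1.2]]}}

```text
clock: 21.45
tcp_pos: [0.5722, 0.0839, 0.0789]
orientation: [0.7, 0.104, 0.699, -0.104]
wrist_force: [-0.9, 1.0, 5.7]
finger_gap: 0.0157
```

Run:
```python
from h import *
st(); look("14",{"side":(220,130,160,150)},n=("side",)); s,M=st()
for l in("reel","lid"):
  r=find_in("side",l); print([(round(d["p"],2),np.round(d["extent"],1).tolist()) for d in r[:2]])
```

```text
t 21.45 tcp [0.5722 0.0839 0.0789] gap 0.0157 F [-0.91  1.04  5.73] 
 [[ 1.200e-03  2.914e-01  9.566e-01]
 [ 2.000e-04  9.566e-01 -2.914e-01]
 [-1.000e+00  5.000e-04  1.100e-03]]
t 21.5 tcp [0.5722 0.0839 0.079 ] gap 0.0157 F [-1.24 -0.2   5.  ] 
 [[ 1.200e-03  2.914e-01  9.566e-01]
 [ 2.000e-04  9.566e-01 -2.914e-01]
 [-1.000e+00  5.000e-04  1.100e-03]]
[(0.73, [282.8, 188.0, 29.9, 40.0])]
[(0.9, [258.1, 144.1, 30.3, 33.8]), (0.75, [404.4, 218.1, 62.3, 77.0])]
```

View pics/side14.png

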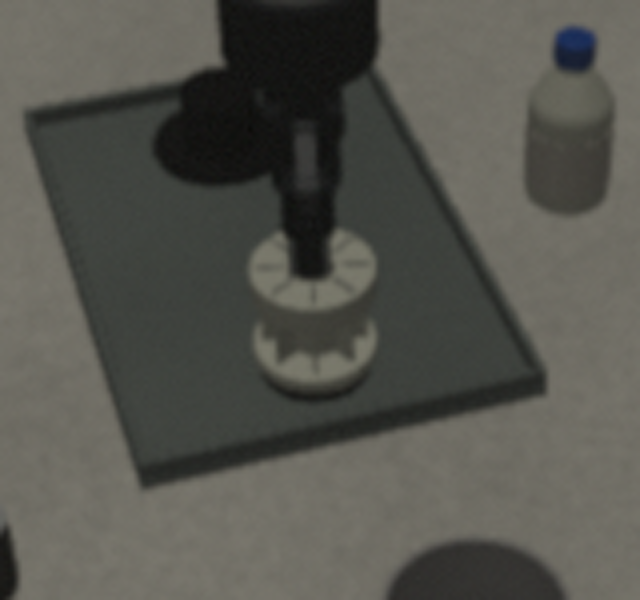

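>>> {"op": "step_arm", "data": {"targets": [[[0,0,0],[0,0,0],1.6],[[0,0,0],[0,0,0],2],[[0,0,0],[0,0,0],2.6],[[0,0,0],[0,0,0],3],[[0,0,0],[0,0,0],3],[[0,0,0],[-0.5,0,0],3],[[0,0,0],[-1,0,0],3],[[0,0,0],[-1.5,0,0],3],[[0,0,0],[-1.5,0,0],3],[[0,0,0],[0,0,0],3]]}}

```text
clock: 22.6
tcp_pos: [0.5737, 0.0839, 0.1263]
orientation: [0.701, 0.104, 0.698, -0.104]
wrist_force: [0.7, 0.3, -0.2]
finger_gap: 0.0297
```

Run:
```python
from h import *
st(); look("15",{"side":(220,130,160,150),"top":(240,150,160,120)}); s,M=st()
for l in("reel","column"):
  for n in CM:
    r=find_in(n,l); print(l,n,[(round(d["p"],2),np.round(d["extent"],1).tolist()) for d in r[:2]])
```

```text
t 22.6 tcp [0.5737 0.0839 0.1263] gap 0.0297 F [ 0.69  0.33 -0.23] 
 [[ 5.100e-03  2.915e-01  9.566e-01]
 [ 1.000e-04  9.566e-01 -2.915e-01]
 [-1.000e+00  1.600e-03  4.800e-03]]
t 22.7 tcp [0.5723 0.0838 0.124 ] gap 0.03 F [-0.46 -0.68  0.1 ] 
 [[ 1.600e-03  2.915e-01  9.566e-01]
 [ 1.000e-04  9.566e-01 -2.915e-01]
 [-1.000e+00  6.000e-04  1.500e-03]]
reel side [(0.58, [282.5, 186.1, 31.6, 40.4])]
reel top [(0.51, [308.3, 216.9, 5.2, 4.3])]
column side [(0.62, [294.6, 185.3, 7.9, 13.1])]
column top [(0.59, [363.7, 111.9, 55.0, 39.7])]
```

View pics/side15.png

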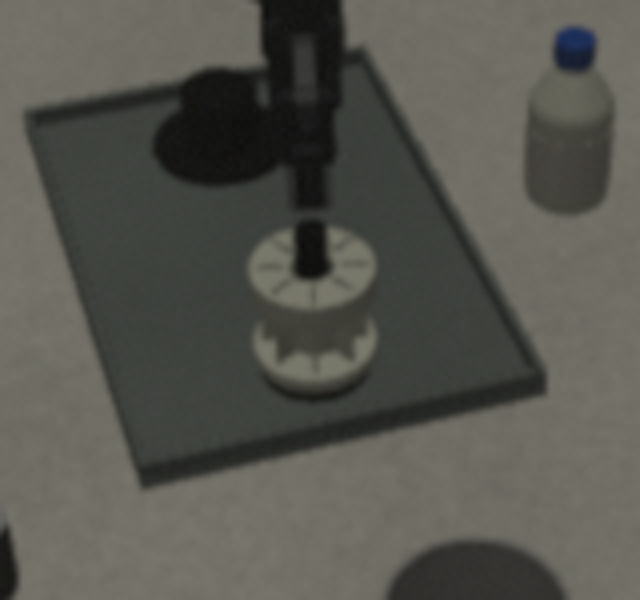

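View pics/top15.png

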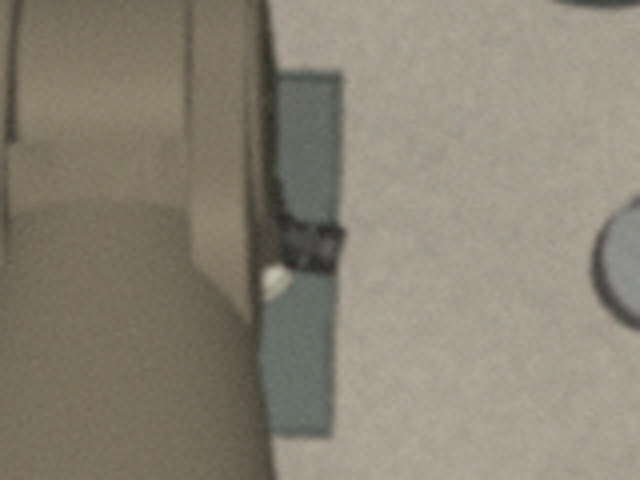

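>>> {"op": "step_arm", "data": {"targets": [[[0,0,0],[0,0,0],8.5],[[0,0,0],[0,0,0],8.5],[[0,0,0],[0,0,0],8.5],[[0,0,0],[0.6,0,0],8.5],[[0,0,0],[1.2,0,0],8.5],[[0,0,0],[1.2,0,0],8.5],[[0,0,0],[0.5,0,0],8.5],[[0,0,0],[0,0,0],8.5],[[0,0,0],[0,0,0],8.5],[[0,0,0],[0,0,0],8.5]], "force": 30}}

```text
clock: 23.9
tcp_pos: [0.5721, 0.0838, 0.0887]
orientation: [0.7, 0.104, 0.699, -0.104]
wrist_force: [-0.3, -0.3, 0.3]
finger_gap: 0.0848
```

Run:
```python
from h import *
st(); look("16",{"side":(220,130,160,150)},n=("side",)); s,M=st()
```

```text
t 23.9 tcp [0.5721 0.0838 0.0887] gap 0.0848 F [-0.31 -0.31  0.29] 
 [[ 7.000e-04  2.915e-01  9.566e-01]
 [ 1.000e-04  9.566e-01 -2.915e-01]
 [-1.000e+00  3.000e-04  7.000e-04]]
t 23.95 tcp [0.5722 0.0838 0.0888] gap 0.0852 F [ 0.6  -0.35 -0.58] 
 [[ 1.000e-03  2.915e-01  9.566e-01]
 [ 1.000e-04  9.566e-01 -2.915e-01]
 [-1.000e+00  4.000e-04  1.000e-03]]
```

View pics/side16.png

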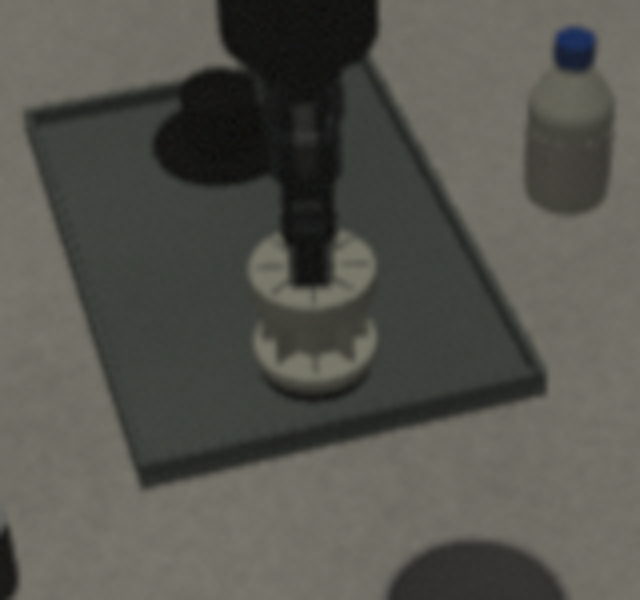

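>>> {"op": "step_arm", "data": {"targets": [[[0,0,0],[0.5,0,0],8.5],[[0,0,0],[0.8,0,0],8.5],[[0,0,0],[0.8,0,0],8.5],[[0,0,0],[0.8,0,0],8.5],[[0,0,0],[0.8,0,0],8.5],[[0,0,0],[0.4,0,0],8.5],[[0,0,0],[0,0,0],8.5],[[0,0,0],[0,0,0],8.5],[[0,0,0],[0,0,0],8.5],[[0,0,0],[0,0,0],8.5]]}}

```text
clock: 24.95
tcp_pos: [0.5722, 0.0838, 0.0478]
orientation: [0.7, 0.104, 0.699, -0.104]
wrist_force: [0.3, 0.3, -0.3]
finger_gap: 0.0847
```

Run:
```python
from h import *
st(); look("17",{"side":(220,130,160,150)},n=("side",)); s,M=st()
```

```text
t 24.95 tcp [0.5722 0.0838 0.0478] gap 0.0847 F [ 0.26  0.33 -0.3 ] 
 [[ 9.000e-04  2.915e-01  9.566e-01]
 [ 1.000e-04  9.566e-01 -2.915e-01]
 [-1.000e+00  3.000e-04  9.000e-04]]
t 25.0 tcp [0.5721 0.0838 0.0477] gap 0.0851 F [0.26 0.09 0.47] 
 [[ 9.000e-04  2.915e-01  9.566e-01]
 [ 1.000e-04  9.566e-01 -2.915e-01]
 [-1.000e+00  3.000e-04  8.000e-04]]
```

View pics/side17.png

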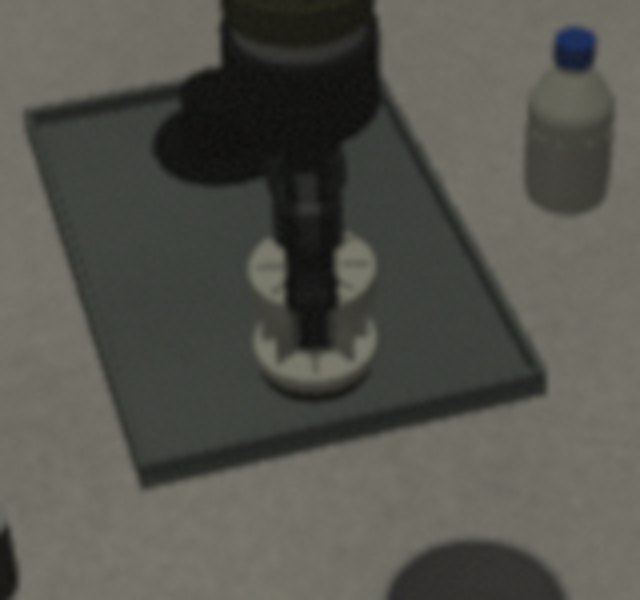

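>>> {"op": "step_arm", "data": {"targets": [[[0,0,0],[0,0,0],7.5],[[0,0,0],[0,0,0],7],[[0,0,0],[0,0,0],6.7],[[0,0,0],[0,0,0],6.2],[[0,0,0],[0,0,0],6],[[0,0,0],[0,0,0],6],[[0,0,0],[0,0,0],6],[[0,0,0],[-0.5,0,0],6],[[0,0,0],[-1,0,0],6],[[0,0,0],[0,0,0],6]]}}

```text
clock: 26.0
tcp_pos: [0.5727, 0.0838, 0.0637]
orientation: [0.7, 0.104, 0.699, -0.104]
wrist_force: [1.2, -0.1, -0.3]
finger_gap: 0.0654
```

Run:
```python
from h import *
st(); look("18",{"side":(220,130,160,150)},n=("side",)); s,M=st()
```

```text
t 26.0 tcp [0.5727 0.0838 0.0637] gap 0.0654 F [ 1.2  -0.07 -0.31] 
 [[ 2.100e-03  2.915e-01  9.566e-01]
 [-0.000e+00  9.566e-01 -2.915e-01]
 [-1.000e+00  6.000e-04  2.000e-03]]
t 26.05 tcp [0.5725 0.0838 0.0631] gap 0.0655 F [-0.49  0.11 -0.42] 
 [[ 1.700e-03  2.915e-01  9.566e-01]
 [-0.000e+00  9.566e-01 -2.915e-01]
 [-1.000e+00  5.000e-04  1.600e-03]]
```

View pics/side18.png

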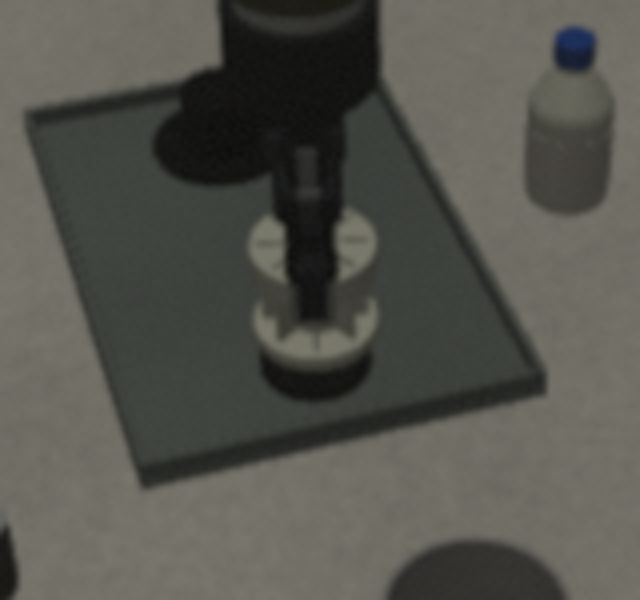

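>>> {"op": "step_arm", "data": {"targets": [[[0,0,0],[-0.5,0,0],6],[[0,0,0],[-1,0,0],6],[[0,0,0],[-1,0,0],6],[[0,0,0],[-1,0,0],6],[[0,0,0],[-1,0,0],6],[[0,0,0],[-1,0,0],6],[[0,0,0],[-1,0,0],6],[[0,0,0],[-1,0,0],6],[[0,0,0],[-1,0,0],6],[[0,0,0],[-0.8,0,0],6]], "force": 45}}

```text
clock: 27.05
tcp_pos: [0.572, 0.0838, 0.1563]
orientation: [0.7, 0.104, 0.699, -0.104]
wrist_force: [-0.4, -0.5, -0.4]
finger_gap: 0.0649
```

Run:
```python
from h import *
st(); look("19",{"side":(220,100,160,150),"top":(180,130,160,150)}); s,M=st()
d=np.array([.579,.184,s["tcp_pos"][2]])-s["tcp_pos"]; print((M.T@d*100).round(2))
```

```text
t 27.05 tcp [0.572  0.0838 0.1563] gap 0.0649 F [-0.37 -0.51 -0.45] 
 [[ 6.000e-04  2.915e-01  9.566e-01]
 [ 1.000e-04  9.566e-01 -2.915e-01]
 [-1.000e+00  3.000e-04  6.000e-04]]
t 27.15 tcp [0.5726 0.0838 0.1568] gap 0.0649 F [ 1.25  0.22 -0.98] 
 [[ 2.400e-03  2.915e-01  9.566e-01]
 [ 1.000e-04  9.566e-01 -2.915e-01]
 [-1.000e+00  8.000e-04  2.200e-03]]
[ 0.    9.77 -2.31]
```

View pics/side19.png

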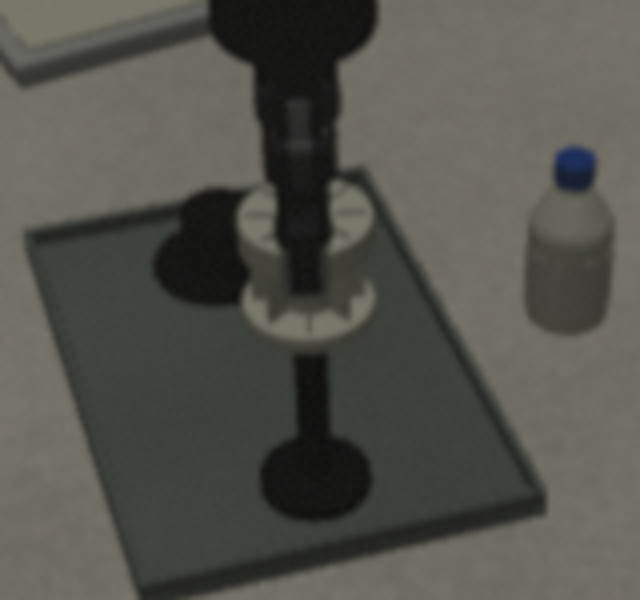

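>>> {"op": "step_arm", "data": {"targets": [[[0,0,0],[-0.5,0,0],6],[[0,0,0],[-1,0,0],6],[[0,0,0],[0,0.8,-0.2],6],[[0,0,0],[0,1.8,-0.45],6],[[0,0,0],[0,2.2,-0.55],6],[[0,0,0],[0,2.2,-0.55],6],[[0,0,0],[0,1.6,-0.4],6],[[0,0,0],[0,0.74,-0.2],6],[[0,0,0],[0.5,0,0],6],[[0,0,0],[1,0,0],6]]}}

```text
clock: 28.15
tcp_pos: [0.577, 0.1798, 0.1554]
orientation: [0.7, 0.104, 0.699, -0.104]
wrist_force: [-0.1, 0.1, -0.9]
finger_gap: 0.0647
```

>>> {"op": "step_arm", "data": {"targets": [[[0,0,0],[1.5,0,0],6],[[0,0,0],[1.5,0,0],6],[[0,0,0],[1.5,0,0],6],[[0,0,0],[1.5,0,0],6],[[0,0,0],[1.5,0,0],6],[[0,0,0],[1.5,0,0],6],[[0,0,0],[1,0,0],6],[[0,0,0],[0.5,0,0],6],[[0,0,0],[0.3,0,0],6],[[0,0,0],[0,0,0],6]]}}

```text
clock: 29.15
tcp_pos: [0.5766, 0.1798, 0.0472]
orientation: [0.699, 0.104, 0.699, -0.104]
wrist_force: [-0.1, 0.6, -0.2]
finger_gap: 0.0648
```

Run:
```python
from h import *
st(); look("20",{"side":(220,100,160,150)}); s,M=st()
```

```text
t 29.15 tcp [0.5766 0.1798 0.0472] gap 0.0648 F [-0.08  0.55 -0.21] 
 [[ 0.      0.2918  0.9565]
 [ 0.      0.9565 -0.2918]
 [-1.      0.      0.    ]]
t 29.25 tcp [0.577  0.1801 0.0479] gap 0.0652 F [-0.71  0.95 -0.73] 
 [[ 1.000e-03  2.915e-01  9.566e-01]
 [ 3.000e-04  9.566e-01 -2.915e-01]
 [-1.000e+00  6.000e-04  9.000e-04]]
```

View pics/side20.png

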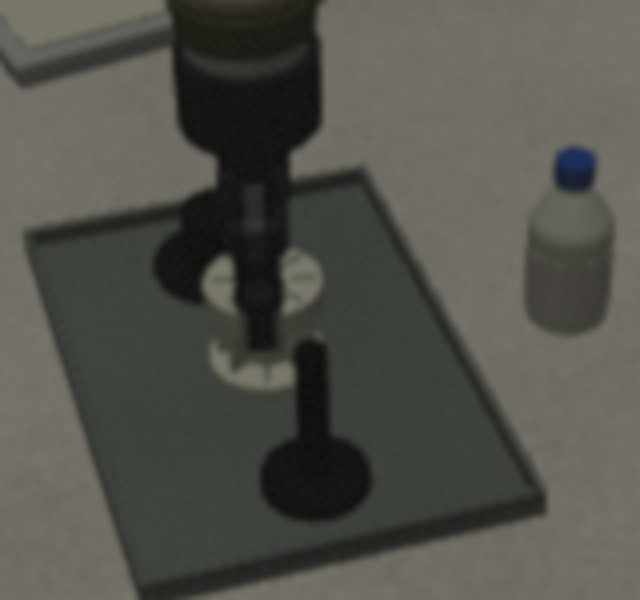

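View pics/top20.png

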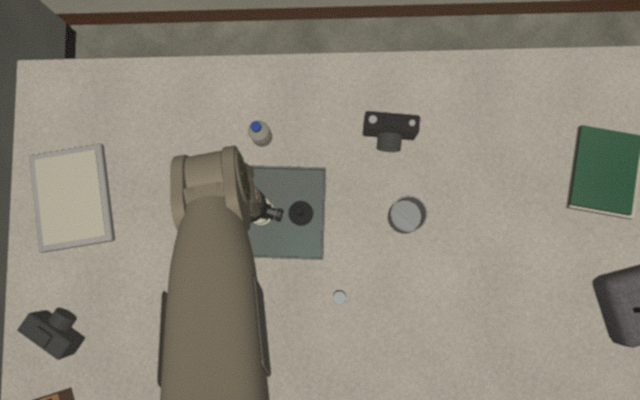

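Reel underside is about 10 mm above the floor; lower slowly.

>>> {"op": "step_arm", "data": {"targets": [[[0,0,0],[0.15,0,0],6],[[0,0,0],[0.15,0,0],6],[[0,0,0],[0.15,0,0],6],[[0,0,0],[0.1,0,0],6],[[0,0,0],[0.1,0,0],6],[[0,0,0],[0.1,0,0],6],[[0,0,0],[0.1,0,0],6],[[0,0,0],[0.1,0,0],6],[[0,0,0],[0,0,0],6],[[0,0,0],[0,0,0],6]]}}

```text
clock: 30.25
tcp_pos: [0.5766, 0.18, 0.0382]
orientation: [0.699, 0.104, 0.699, -0.104]
wrist_force: [-2.1, -0.4, 3.4]
finger_gap: 0.0646
```

>>> {"op": "step_arm", "data": {"targets": [[[0,0,0],[0.03,0,0],6],[[0,0,0],[0,0,0],6.5],[[0,0,0],[0,0,0],6.8],[[0,0,0],[0,0,0],7.4],[[0,0,0],[0,0,0],8],[[0,0,0],[0,0,0],8.5],[[0,0,0],[0,0,0],8.5],[[0,0,0],[0,0,0],8.5],[[0,0,0],[-0.5,0,0],8.5],[[0,0,0],[-1,0,0],8.5]]}}

```text
clock: 31.25
tcp_pos: [0.5758, 0.1799, 0.0523]
orientation: [0.699, 0.104, 0.7, -0.104]
wrist_force: [-0.0, 0.7, -1.1]
finger_gap: 0.0852
```

>>> {"op": "step_arm", "data": {"targets": [[[0,0,0],[-1,0,0],8.5],[[0,0,0],[-1.5,0,0],8.5],[[0,0,0],[-2,0,0],8.5],[[0,0,0],[-3,0,0],8.5],[[0,0,0],[-3,0,0],8.5],[[0,0,0],[-3,0,0],8.5],[[0,0,0],[-2,0,0],8.5],[[0,0,0],[0,0,0],8.5],[[0,0,0],[0,0,0],8.5],[[0,0,0],[0,0,0],8.5]]}}

```text
clock: 32.25
tcp_pos: [0.5758, 0.1799, 0.2065]
orientation: [0.699, 0.104, 0.7, -0.104]
wrist_force: [-0.3, -0.0, 0.1]
finger_gap: 0.0849
```

Run:
```python
from h import *
st(); look("21",{"side":(220,100,160,150)}); s,M=st()
```

```text
t 32.25 tcp [0.5758 0.1799 0.2065] gap 0.0849 F [-0.27 -0.03  0.15] 
 [[-1.700e-03  2.915e-01  9.566e-01]
 [-2.000e-04  9.566e-01 -2.915e-01]
 [-1.000e+00 -6.000e-04 -1.500e-03]]
t 32.35 tcp [0.5757 0.1798 0.2061] gap 0.085 F [-0.18  0.49 -0.79] 
 [[-2.500e-03  2.916e-01  9.565e-01]
 [-3.000e-04  9.565e-01 -2.916e-01]
 [-1.000e+00 -1.000e-03 -2.300e-03]]
```

View pics/side21.png

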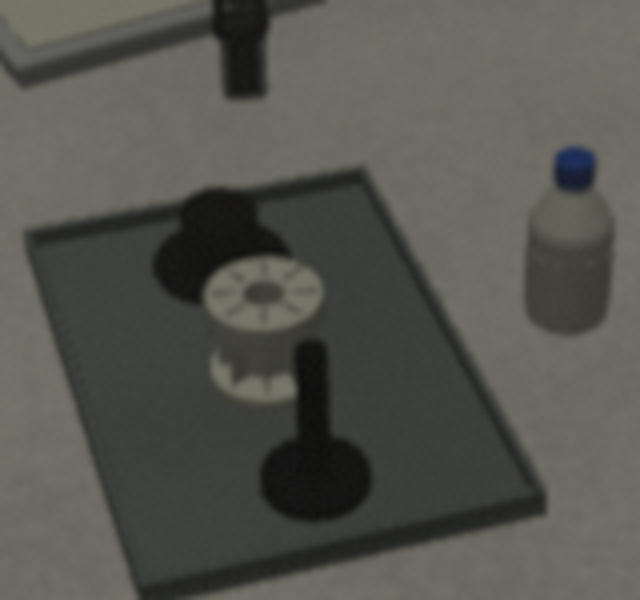

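View pics/top21.png

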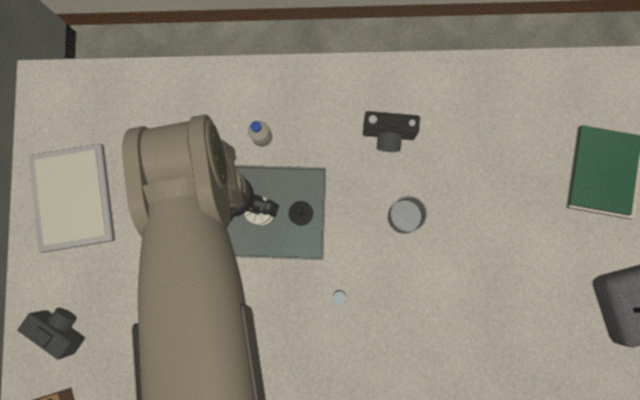

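Run:
```python
from h import *
def g(l,n="side"):
    r=find_in(n,l); return r[0]["extent"] if r else None
pts={k:cyl(SH[k]) for k in SH}
for l,z in(("column",.005),("reel",.005),("lid",.005)):
    e=g(l); e2=np.array([e[0],e[1],e[0]+e[2],e[1]+e[3]])
    r=least_squares(lambda v:ext("side",pts[l]+[v[0],v[1],z])-e2,[.577,.18],loss="soft_l1"); print(l,np.round(e,1),r.x.round(4),(ext("side",pts[l]+[*r.x,z])-e2).round(1))
for n in CM:
    for l in("tank","bottle_center","camera_center","canister_center"):
        r=find_in(n,l); print(n,l,[(round(d["p"],2),np.round(d["extent"],1).tolist()) for d in r[:2]])
a=read_camera("side").astype(int); b=cv2.imread("pics/side0.png")[:,:,::-1].astype(int)
D=np.abs(a-b).sum(2)
for k,(l,t,r,bb) in dict(bottle=(345,130,380,190),camera=(398,212,468,300),canister=(200,245,232,290),tankbody=(310,300,370,335)).items(): print(k,(D[t:bb,l:r]>60).sum())
s,_=st()
```

```text
column [285.8 184.   28.3  46.6] [0.5761 0.0827] [ 0. -0. -0.  0.]
reel [272.7 164.2  29.1  38.3] [0.5809 0.1784] [-0.8 -0.7  0.9  0.5]
lid [259.  146.4  32.   28. ] [0.5841 0.2883] [-1.4 -1.5  1.5  1. ]
side tank [(0.76, [314.3, 262.6, 48.4, 67.3]), (0.16, [289.9, 183.2, 21.5, 48.2])]
side bottle_center [(0.95, [348.7, 134.7, 22.7, 52.2])]
side camera_center [(0.85, [404.9, 216.5, 61.6, 76.5]), (0.63, [257.5, 147.4, 34.9, 26.6])]
side canister_center [(0.88, [207.4, 252.4, 20.5, 31.4])]
top tank [(0.81, [385.2, 197.6, 40.8, 36.5])]
top bottle_center [(0.87, [254.0, 122.3, 19.0, 24.1])]
top camera_center [(0.73, [361.4, 110.4, 56.3, 41.8])]
top canister_center [(0.64, [333.6, 290.1, 13.7, 15.9])]
bottle 0
camera 0
canister 0
tankbody 22
t 32.95 tcp [0.5765 0.18   0.2075] gap 0.085 F [-0.7  -0.34  0.39] 
 [[ 1.000e-04  2.915e-01  9.566e-01]
 [ 1.000e-04  9.566e-01 -2.915e-01]
 [-1.000e+00  1.000e-04  1.000e-04]]
```

All checks agree: the parts stand on the tray, the bystanders have not moved, and the gripper is clear.

```bash
python3 -c "
from workcell import *
print(hand_in())"
```

```text
the job is handed in; nothing more can be done
None
```

I took the tank apart in the order asked and handed the job in at about 33 s of the 67 s allowed; `hand_in` gives no verdict.

- **What I did:** I stood the lid at about (0.58, 0.285) on the tray. I then set the column down with the reel on it at (0.572, 0.084) and let go. Last I drew the reel up off the column and stood it at (0.577, 0.180). Each part was lowered in 1–1.5 mm steps until the wrist force showed light contact of about 3–6 N, then released.
- **Last checks that agreed:** The side picture shows lid, column and reel upright on the tray, and the reel off the column. Fits to the side view put all three within about 5 mm of where I placed them, close to the measuring error. The bottle, camera and canister show no pixel change from the first side picture. The tank is upright and its position agrees with the first measurement. The gripper was open and about 14 cm above the reel.
- **Weaker spots:** The top view of the lid and reel was partly hidden by the arm at the end, so their final check rests on the side view. The gripper read about 15.6 mm on the 18 mm column stem, but the stem held without slipping.

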